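# Press home the stoppers of the spice jars

## Task

Lay each glass spice jar in turn in the bed of the little stopper press, its stopper towards the ram, push the pedal right down to its stop so that the stopper goes fully home, let the pedal up again and lay the jar flat in the wooden tray. The glass is thin: squeeze a jar with no more than 45 N, set it down rather than let it drop, and never push a stopper with the gripper. Leave the tumbler, the mortar and the funnel where they stand.

Things in the scene. Friction and masses are not known exactly. Their poses are not given: they have to be found in the camera images.
- press_bed (a point): Centre of the press's bed, 30 mm above the counter: a jar's origin belongs here, jar axes along this frame's. The middle 69 mm of the bed are open above and at both sides. At each end stand two guides, 20 mm high, 50 mm apart inside (x from 37 to 59 and -34 to -56 mm); at x = +59 mm a steel end stop 50 mm high.
- press: Small stopper press fixed to the counter: wooden base 205 x 90 x 30 mm with bed, end stop at +x and a grey housing (80 mm wide, top 86 mm above the counter) at -x, out of which the ram comes. Origin under the bed's centre, on the counter; x along the bed.
- ram: Steel plate 36 x 34 mm facing along the bed to +x, driven by the pedal; origin as the press's at rest, its face at x = -75.5 mm in the press frame at rest, -55.5 mm with the pedal on its stop. It pushes the jar against the end stop, then the stopper into the jar.
- pedal (a joint): Angle of the press's hinged spring pedal: 0 fully up, 0.35 rad on its stop. Coupled to the ram (20 mm travel); springs back by itself. About 8 to 14 N on the pad holds it on the stop.
- pedal_pad (a point): Top of the black rubber tread near the pedal's free end, 82 mm from its hinge: push here, straight down, with closed fingertips. The pedal is a steel plate 50 mm wide, 100 mm long, standing out from the housing to the press's -y; hinge along the press's x, 55 mm above the counter. The pad drops 28 mm, from about 76 to 48 mm above the counter.
- tray: Low open wooden tray, 180 mm (its x) by 290 mm (its y), walls 7 mm thick and 24 mm high, floor 7 mm thick. Origin under its centre, on the counter.
- tumbler: Bystander: glass tumbler upside down, 72 mm across, 100 mm high, origin at the centre of its underside.
- mortar: Bystander: white ceramic mortar, 110 mm across and 80 mm high, with a wooden pestle sticking out of it to 140 mm height; origin at the centre of its underside.
- funnel: Bystander: black plastic funnel standing mouth down, 104 mm across, 110 mm high; origin at the centre of its underside.
- jar1: Square thin-walled glass jar lying on its side: 110 mm long (x), 44 mm wide (y), 44 mm high, 0.2 kg. Origin at the centre of its underside as it lies. The mouth with the stopper is at its -x end. May be absent.
- stopper1: Dark wooden disc stopper (34 mm across, 4 mm thick, on a 27 mm cork plug) of jar1, held in its mouth by about 6 N of friction, sliding along the jar's x. Origin at the centre of the disc's inner face, 22 mm above the jar's underside: at x = -65 to -62 mm in the jar's frame at the start (10 to 7 mm proud), -55 mm when fully home.
- jar2: Square thin-walled glass jar lying on its side: 110 mm long (x), 44 mm wide (y), 44 mm high, 0.2 kg. Origin at the centre of its underside as it lies. The mouth with the stopper is at its -x end. May be absent.
- stopper2: Dark wooden disc stopper (34 mm across, 4 mm thick, on a 27 mm cork plug) of jar2, held in its mouth by about 6 N of friction, sliding along the jar's x. Origin at the centre of the disc's inner face, 22 mm above the jar's underside: at x = -65 to -62 mm in the jar's frame at the start (10 to 7 mm proud), -55 mm when fully home.
- jar3: Square thin-walled glass jar lying on its side: 110 mm long (x), 44 mm wide (y), 44 mm high, 0.2 kg. Origin at the centre of its underside as it lies. The mouth with the stopper is at its -x end. May be absent.
- stopper3: Dark wooden disc stopper (34 mm across, 4 mm thick, on a 27 mm cork plug) of jar3, held in its mouth by about 6 N of friction, sliding along the jar's x. Origin at the centre of the disc's inner face, 22 mm above the jar's underside: at x = -65 to -62 mm in the jar's frame at the start (10 to 7 mm proud), -55 mm when fully home.
There are look-alikes about, which are no part of the job. What is shaped like the jar2 but blue is not meant. What is shaped like the jar1 but yellow is not meant.

How it is judged:
By the outcome, as a careful person would: the job done as asked, in the order asked, and still so for the second after the job is handed in, with the robot touching nothing.
Of jar1, jar2, jar3 only 2 to 3 are there at a start; the rules pass over those that are not, and their reading is None.
At some moment in a run one of jar1, jar2, jar3 may be knocked a few centimetres aside while the robot is not near it.
It also fails if it takes over 210 s, if anything falls off the work surface, if the arm or the gripper's body presses on something with over 40 N, if the wrist force passes 120 N, or if a joint passes its speed limit or range.

## Robot

A 6-joint arm with a two-finger parallel gripper is mounted at the origin on the work surface. World frame = base frame: x ahead of the robot, y to its left, z up, the work surface at z = 0. Lengths are in m, angles in degrees, forces in N, time in s.
With the tool pointing down it reaches from about 0.25 to 0.725 m from the base axis. Payload 4 kg.
Tool frame: the origin (TCP) lies on the centre line of the jaws, within the pads' length; the fingertips stand 19 mm ahead of it and the grasp point (between the pads) is the TCP; z points along the fingers, y is the line along which they close (so a half turn about z gives the same grasp; the last joint's range is limited). The gripper opens to 85 mm and grips with 20 to 120 N. Pads are 22 mm wide; open, the fingers measure 114 mm over their backs; the gripper's body (76 mm by 85 mm) begins 54 mm behind the grasp point. The pads swing forward as they close: fully open they stand 13 mm farther back than shut.
Start: joints at [70.703, 13.785, 0.286, 76.501, 0, 90], TCP at [0.165, 0.472, 0.25] pointing down, gripper open.
Joint ranges: [-155.79, 155.79], [-60.16, 107.12], [-62.33, 73.08], [-114, 123.19], [-81.49, 82.49], [-180, 180]. Speed limits (degrees/s): [159.86, 159.86, 180, 180, 180, 180].

## Interface

Orientations are given as [roll, pitch, yaw] about the fixed x, y, z axes, in that order (R = Rz(yaw) Ry(pitch) Rx(roll)).
In Python, from rig import bot gives the robot as it stands. The module is installed in compiled form; this text tells all that it offers.
- The arm moves only by the tool step_arm, never from a script. Its argument "plan" is a list that holds one entry, the list of rows, each a list of 7 numbers: the shift along the tool's x, y, z in m, then the turn, a rotation vector about the tool's x, y, z in degrees, then the finger opening in m, from 0 to 0.0854. In form: [[[x, y, z, ax, ay, az, gripper], ...]]. A call has 1 to 5 rows; each row is the pose to reach, as a shift and turn from the pose commanded when the call began, along the tool's axes at that moment; what a row does not reach only later rows make up. A row lasts 1/8 s, in which the tool goes at most 62.5 mm and 10.7 degrees, less where a joint would pass 70% of its speed; a pose out of reach is approached as far as the arm can. A call with a gripper value outside its range is refused whole. The fingers move at their own pace and stop on an object; "newtons" is the grip in N (left out, the last holds). Time passes only in rows, so rows that repeat a pose let the fingers close. It gives the time, the measured TCP pose, the force, the opening and the grip force at its end, in the units of the state.
- bot.observe(): the state, without advancing time (a new reading comes with each control period).
- bot.capture(name): name is "side" or "top" or "wrist"; returns the picture (384x512x3 uint8, red, green, blue); there is no depth.
- bot.get_calibration(name): a dict with "intrinsics" (3x3 intrinsics, pixels), "world_from_camera" (4x4, takes a point from camera to world coordinates). Camera axes: x right, y up, looking along -z (the intrinsics and any distortion apply to the point x, -y, -z); pixel columns grow to the right and rows downward; lengths in m; the calibration is good to about 2 mm. A picture is of the moment at which its call begins: read the wrist's pose just before it. get_calibration takes no time and is no camera call; for the wrist camera it gives the pose at the moment of the call.
- bot.finish_job(): hands the job in; it is judged then, once.
The state is a dict: "time": time; "joint_positions": joint angles; "joint_velocities": joint speeds; "joint_efforts": joint torques, N m; "eef_pos": TCP position; "eef_rot": TCP orientation; "force": force on the tool from outside, world axes, zero at the start; "torque": the same for the moment, N m; "gripper_width": opening from 0.0 (shut) to 1.0 (fully open); "gripper_force": force on a finger pad.
Only numpy, scipy, OpenCV 4.12 (cv2) and the standard library are available. Lean on these libraries where they do the work, as an engineer would, in place of code of your own. Each camera call takes 0.05 s, during which the arm holds its last target. There are 200 camera calls.

## Working session

There is one attempt and no reset: what is moved stays moved. The work goes in short steps, Python scripts to look and compute and a tool call to move; the robot and the scene stay as the last step left them, time stands still between calls to the robot, and variables do not carry over. Pictures are saved under pics/ and viewed, at most 14 in all, crops included, and the job is handed in when it is done.

Besides the shell and the picture viewer there is one more tool, called after "Request:" as name(argument=value, ...), one argument or row to a line, values as JSON. step_arm: Moves the arm, as the interface text tells. Its arguments: {"type":"object","properties":{"plan":{"type":"array"},"newtons":{"type":"number"}},"required":["plan"]}

```bash
mkdir -p pics; python3 - <<'E'
from rig import bot
import cv2,numpy as np
s=bot.observe();print(s['time'],s['eef_pos'],s['eef_rot'],s['gripper_width'])
for n in ['top','side','wrist']:
    c=bot.get_calibration(n);print(n,np.round(c['intrinsics'],1).tolist(),np.round(c['world_from_camera'],3).tolist(),[k for k in c])
    cv2.imwrite(f'pics/{n}0.png',bot.capture(n)[:,:,::-1])
a=cv2.imread('pics/top0.png');b=cv2.imread('pics/side0.png')
cv2.imwrite('pics/top0b.png',cv2.resize(a,(800,600),interpolation=cv2.INTER_CUBIC))
cv2.imwrite('pics/side0b.png',cv2.resize(b,(800,600),interpolation=cv2.INTER_CUBIC))
E
```

```text
0.0 [0.16505289 0.47136231 0.24942921] [-1.79883209e+02  1.20457105e-03  1.60701461e+02] 1.0006989933535801
top [[388.0, 0.0, 256.1], [0.0, 388.0, 196.5], [0.0, 0.0, 1.0]] [[-0.029, 0.981, -0.193, 0.357], [-0.999, -0.033, -0.018, 0.062], [-0.024, 0.192, 0.981, 1.327], [0.0, 0.0, 0.0, 1.0]] ['intrinsics', 'world_from_camera']
side [[400.1, 0.0, 252.8], [0.0, 400.1, 192.8], [0.0, 0.0, 1.0]] [[0.901, 0.242, -0.361, 0.136], [-0.434, 0.498, -0.751, -0.905], [-0.002, 0.833, 0.553, 0.782], [0.0, 0.0, 0.0, 1.0]] ['intrinsics', 'world_from_camera']
wrist [[290.2, 0.0, 256.7], [0.0, 290.2, 190.9], [0.0, 0.0, 1.0]] [[0.33, -0.906, -0.266, 0.098], [0.944, 0.316, 0.096, 0.494], [-0.003, -0.283, 0.959, 0.372], [0.0, 0.0, 0.0, 1.0]] ['intrinsics', 'world_from_camera']
```

View pics/top0b.png

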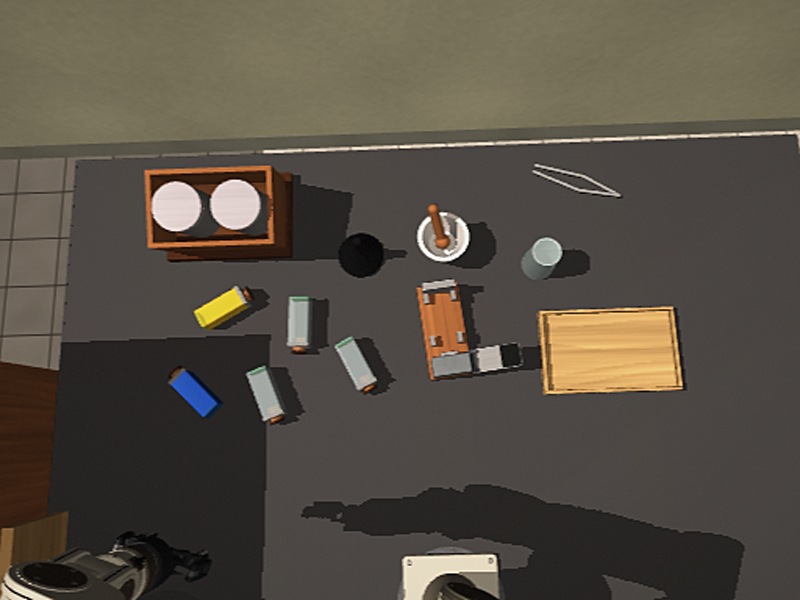

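View pics/side0b.png

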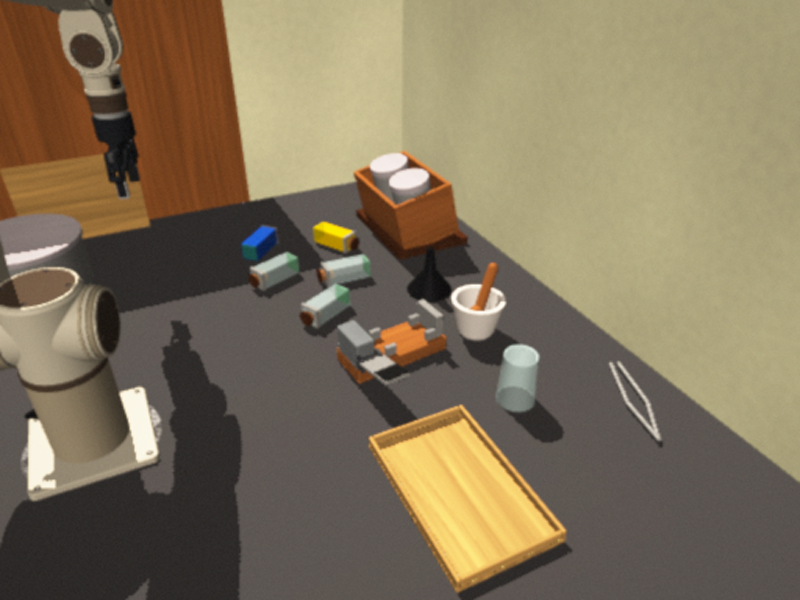

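The top view shows clear jars at (299,325), (266,393) and (355,365), all with the stopper toward the robot. The look-alikes are yellow at (222,307) and blue at (193,392), and I won't touch those. The press is at (445,330) with its pedal at (497,357), and the tray is at (611,350). Funnel, mortar and tumbler are at (361,255), (443,237) and (543,258).

```bash
cat > h.py <<'E'
from rig import bot
import cv2,numpy as np
def cal(n):
    c=bot.get_calibration(n);return np.array(c['intrinsics']),np.array(c['world_from_camera'])
def ray(c,uv):
    K,T=c;uv=np.atleast_2d(np.float64(uv))
    d=np.c_[(uv[:,0]-K[0,2])/K[0,0],-(uv[:,1]-K[1,2])/K[1,1],-np.ones(len(uv))]@T[:3,:3].T
    return T[:3,3],d
def onz(c,uv,z):
    o,d=ray(c,uv);return o+d*((z-o[2])/d[:,2])[:,None]
def proj(c,P):
    K,T=c;p=(np.atleast_2d(P)-T[:3,3])@T[:3,:3]
    return np.c_[K[0,2]+K[0,0]*p[:,0]/-p[:,2],K[1,2]-K[1,1]*p[:,1]/-p[:,2]]
def tri(obs):  # [(cal,uv),...] nearest point of rays
    A=np.zeros((3,3));b=np.zeros(3)
    for c,uv in obs:
        o,d=ray(c,uv);d=d[0]/np.linalg.norm(d[0]);M=np.eye(3)-np.outer(d,d);A+=M;b+=M@o
    return np.linalg.solve(A,b)
def rows(target,yaw,s=None):
    """shift in tool axes (tool down) from measured pose to target, and turn about tool z"""
    from scipy.spatial.transform import Rotation as R
    s=s or bot.observe();Rm=R.from_euler('xyz',s['eef_rot'],degrees=True)
    Rt=R.from_euler('xyz',[180,0,yaw],degrees=True)
    return np.round(Rm.inv().apply(np.array(target)-s['eef_pos']),4),np.round((Rm.inv()*Rt).as_rotvec(degrees=True),2)
E
python3 - <<'E'
from h import *
a=cv2.imread('pics/top0.png');c=cal('top')
f=800/512
for n,p in dict(jA=(299,325),jB=(266,393),jC=(355,365)).items():
    print(n,onz(c,[np.array(p)/f],.03)[0].round(3))
for n,p,z in [('press stop',(440,286),.08),('press housing',(453,365),.086),('pad',(510,355),.076),('tumbler',(543,258),.05),('mortar',(443,237),.05),('funnel',(361,255),.05)]:
    print(n,onz(c,[np.array(p)/f],z)[0].round(3))
print('tray',onz(c,np.array([(540,311),(679,307),(684,390),(545,394)])/f,.024).round(3))
w=cv2.imread('pics/wrist0.png')
crop=cv2.resize(a[170:285,100:340],(720,345),interpolation=cv2.INTER_CUBIC)
w2=cv2.resize(w,(340,255))
out=np.zeros((600,720,3),np.uint8);out[:345]=crop;out[345:600,:340]=w2
cv2.imwrite('pics/m1.png',out)
E
```

```text
jA [0.579 0.307 0.03 ]
jB [0.434 0.377 0.03 ]
jC [0.488 0.186 0.03 ]
press stop [ 0.644 -0.     0.08 ]
press housing [ 0.476 -0.02   0.086]
pad [ 0.494 -0.139  0.076]
tumbler [ 0.706 -0.227  0.05 ]
mortar [ 0.761 -0.013  0.05 ]
funnel [0.726 0.168 0.05 ]
tray [[ 0.594 -0.218  0.024]
 [ 0.593 -0.518  0.024]
 [ 0.414 -0.508  0.024]
 [ 0.415 -0.216  0.024]]
```

View pics/m1.png

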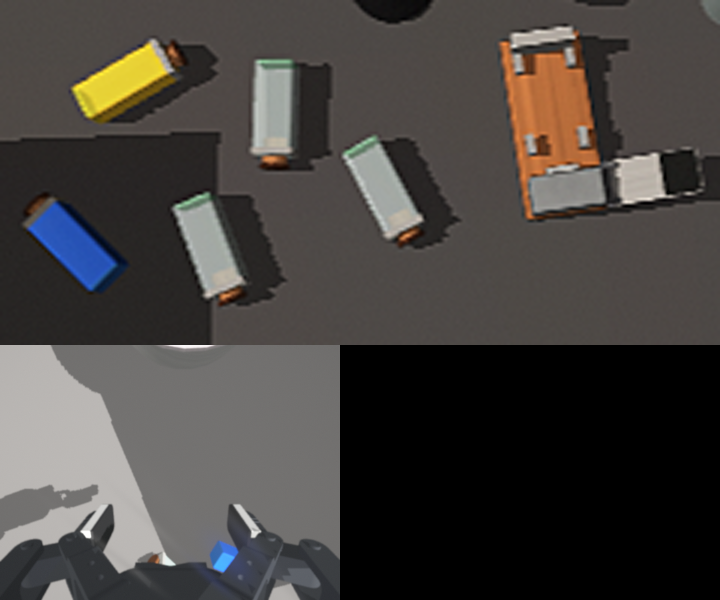

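Besides the three clear jars, the crop shows the yellow jar at (125,80) and the blue one at (75,245). I choose the clear ones at crop pixels A (273,110), B (212,245) and C (383,190). Next I move the wrist camera over the press for precise measurements.

```bash
python3 -c "
from h import *
print(rows([.60,.13,.30],180))
print(rows([.38,.30,.30],170))"
```

```text
(array([-0.5233, -0.1787, -0.0501]), array([-9.00e-02, -1.00e-02, -1.93e+01]))
(array([-0.2595, -0.0909, -0.0502]), array([-0.09, -0.01, -9.3 ]))
```

Request:
step_arm(
  plan=[
    [[-0.052,-0.018,-0.02,0,0,0,0.085],[-0.104,-0.036,-0.04,0,0,0,0.085],[-0.156,-0.054,-0.05,0,0,0,0.085],[-0.208,-0.072,-0.05,0,0,0,0.085],[-0.26,-0.09,-0.05,0,0,0,0.085]],
  ],
)

```text
time: 0.78
eef_pos: [0.3821, 0.2998, 0.3003]
eef_rot: [180.0, 0.0, 160.7]
force: [1.2, 0.6, -0.2]
gripper_width: 0.992
gripper_force: 0.0
```

Request:
step_arm(
  plan=[
    [[-0.053,-0.018,0,0,0,-5,0.085],[-0.106,-0.036,0,0,0,-10,0.085],[-0.159,-0.054,0,0,0,-15,0.085],[-0.212,-0.072,0,0,0,-19.3,0.085],[-0.263,-0.089,0,0,0,-19.3,0.085]],
  ],
)

```text
time: 1.4
eef_pos: [0.6009, 0.1287, 0.2998]
eef_rot: [180.0, -0.0, -180.0]
force: [0.9, 0.8, 0.4]
gripper_width: 0.991
gripper_force: 0.0
```

```bash
cat > shot.py <<'E'
import sys,pickle
from h import *
n=sys.argv[1]
s=bot.observe();c=cal('wrist');im=bot.capture('wrist')[:,:,::-1]
pickle.dump((c,s),open(f'pics/{n}.pkl','wb'));cv2.imwrite(f'pics/{n}.png',im)
cv2.imwrite(f'pics/{n}b.png',cv2.resize(im,(800,600),interpolation=cv2.INTER_CUBIC))
print(s['time'],s['eef_pos'].round(4),s['eef_rot'].round(2),s['force'].round(2))
E
python3 shot.py w1
```

```text
1.4 [0.6009 0.1287 0.2998] [ 1.8e+02 -4.0e-02 -1.8e+02] [0.87 0.81 0.38]
```

View pics/w1b.png

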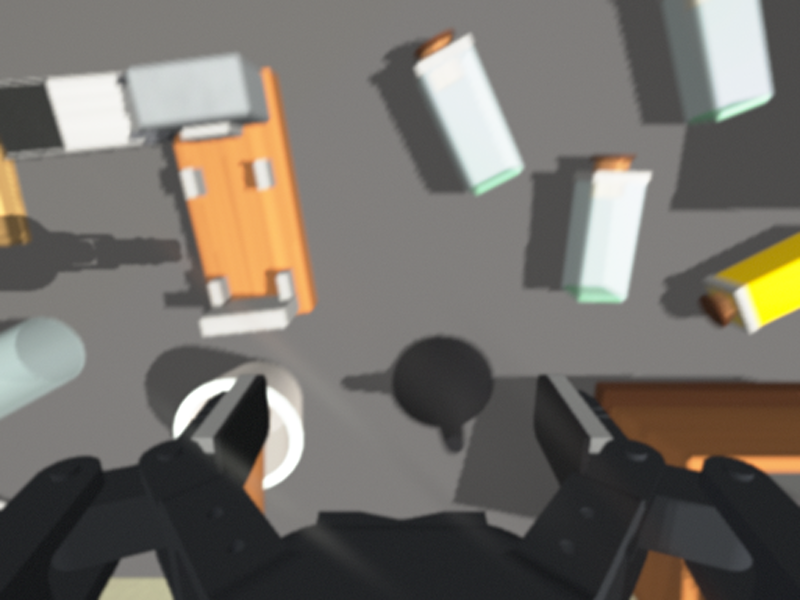

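The picture shows the press bed with its end stop at (245,320), housing at (190,90) and pad at (30,118). Jar C is at (468,115) and jar A at (607,230), both with the stopper on the robot side. I'll take a second view shifted 120 mm to get heights.

Request:
step_arm(
  plan=[
    [[0,-0.06,0,0,0,0,0.085],[0,-0.12,0,0,0,0,0.085],[0,-0.12,0,0,0,0,0.085]],
  ],
)

```text
time: 1.82
eef_pos: [0.5993, 0.0059, 0.2998]
eef_rot: [-179.9, -0.1, 179.6]
force: [0.2, 1.1, 0.1]
gripper_width: 0.997
gripper_force: 0.0
```

```bash
python3 shot.py w2
```

```text
1.825 [0.5993 0.0059 0.2998] [-1.7995e+02 -7.0000e-02  1.7962e+02] [0.21 1.07 0.06]
```

View pics/w2b.png

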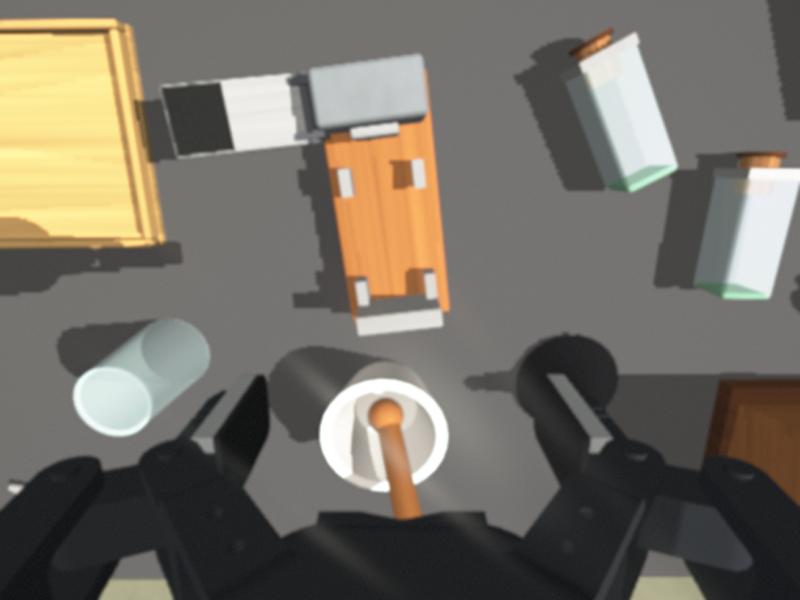

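```bash
python3 - <<'E'
from h import *
import pickle
for n,(x0,x1) in dict(w1=(100,210),w2=(195,300)).items():
    im=cv2.imread(f'pics/{n}.png');c,_=pickle.load(open(f'pics/{n}.pkl','rb'))
    hsv=cv2.cvtColor(im,cv2.COLOR_BGR2HSV)
    print(n,'guide/table hsv',hsv[116,221 if n=='w2' else 122],hsv[116,350 if n=='w1' else 100])
    m=((hsv[...,1]<50)&(hsv[...,2]>150)).astype(np.uint8);m[:, :x0]=0;m[:,x1:]=0;m[220:]=0;m[:75]=0
    k,l,st,ce=cv2.connectedComponentsWithStats(m)
    for i in range(1,k):
        if st[i,4]>25: print(' grey',st[i],ce[i].round(1),cv2.minAreaRect(np.argwhere(l==i)[:,::-1].astype(np.float32)),onz(c,[ce[i]],.05)[0].round(4))
    o=((hsv[...,0]<20)&(hsv[...,1]>110)&(hsv[...,2]>120)).astype(np.uint8);o[:,:x0]=0;o[:,x1:]=0;o[220:]=0
    for r in (105,130,150,170,185):
        xs=np.where(o[r])[0];e=[xs.min()-.5,xs.max()+.5]
        print(' wood row',r,e,onz(c,[[e[0],r],[e[1],r]],.03)[:,:2].round(4).tolist())
E
```

```text
w1 guide/table hsv [ 25   7 231] [15  6 79]
 grey [100  75  41   5 121] [114.4  76.3] ((120.0, 77.0), (4.0, 40.0), 90.0) [ 0.4959 -0.0436  0.05  ]
 grey [115  78  39  11 293] [132.7  83.3] ((133.96340942382812, 83.17073059082031), (9.165818214416504, 38.09888458251953), 83.6598129272461) [ 0.5038 -0.0226  0.05  ]
 grey [162 103  13  18 170] [168.2 111.1] ((168.21153259277344, 111.05769348144531), (17.454336166381836, 10.198039054870605), 78.69007110595703) [0.536  0.0175 0.05  ]
 grey [115 108  16  20 224] [122.4 116.7] ((122.6470718383789, 116.5882568359375), (18.432706832885742, 13.096923828125), 75.96376037597656) [ 0.5428 -0.0401  0.05  ]
 grey [ 127  174   63   43 1078] [162.1 201.8] ((161.504638671875, 202.80126953125), (32.77735137939453, 69.32162475585938), 60.376251220703125) [ 0.6543 -0.0009  0.05  ]
 grey [133 178  14  19 195] [139.  186.6] ((139.28822326660156, 187.04705810546875), (17.788297653198242, 12.256572723388672), 77.47119140625) [ 0.6331 -0.0297  0.05  ]
 wood row 105 [np.float64(112.5), np.float64(186.5)] [[0.5288, -0.06], [0.5288, 0.036]]
 wood row 130 [np.flo
[... 1250 characters left out ...]
15.946702003479004, 7.726752281188965), 80.53767395019531) [ 0.6321 -0.0292  0.05  ]
 grey [227 197  57  18 702] [255.4 205.9] ((255.33522033691406, 205.93310546875), (12.60367202758789, 56.31910705566406), 83.48019409179688) [0.6583 0.002  0.05  ]
 wood row 105 [np.float64(208.5), np.float64(278.5)] [[0.5266, -0.058], [0.5271, 0.0328]]
 wood row 130 [np.float64(212.5), np.float64(281.5)] [[0.5584, -0.0544], [0.559, 0.0372]]
 wood row 150 [np.float64(216.5), np.float64(282.5)] [[0.585, -0.0503], [0.5855, 0.0391]]
 wood row 170 [np.float64(219.5), np.float64(284.5)] [[0.6127, -0.0474], [0.6132, 0.0423]]
 wood row 185 [np.float64(222.5), np.float64(286.5)] [[0.6341, -0.0441], [0.6346, 0.0456]]
```

Request:
step_arm(
  plan=[
    [[0,0,0,0,0,0,0.085],[0,0,0,0,0,0,0.085],[0,0,0,0,0,0,0.085]],
  ],
)

```text
time: 2.25
eef_pos: [0.5997, 0.0115, 0.3003]
eef_rot: [180.0, -0.0, -179.9]
force: [-0.2, -0.0, 0.1]
gripper_width: 1.001
gripper_force: 0.0
```

```bash
python3 shot.py w3; cat > meas.py <<'E'
import pickle
from h import *
def load(n): return cv2.imread(f'pics/{n}.png'),pickle.load(open(f'pics/{n}.pkl','rb'))[0]
def press(n,P0=(.5816,-.006),yaw0=6.8):
    """press origin/yaw from the four guide tops (z=.05)"""
    im,c=load(n);hsv=cv2.cvtColor(im,cv2.COLOR_BGR2HSV)
    m=((hsv[...,1]<50)&(hsv[...,2]>150)).astype(np.uint8)
    k,l,st,ce=cv2.connectedComponentsWithStats(m)
    a=np.radians(yaw0);R=np.array([[np.cos(a),-np.sin(a)],[np.sin(a),np.cos(a)]])
    G=np.array([[48,28.7],[48,-28.7],[-45,28.7],[-45,-28.7]])/1e3;W=[];U=[]
    for g in G:
        e=np.r_[R@g+P0,.05];i=1+np.argmin([np.hypot(*(onz(c,[x],.05)[0,:2]-e[:2])) for x in ce[1:]])
        W.append(onz(c,[ce[i]],.05)[0,:2]);U.append(ce[i])
    W=np.array(W);A,Bc=G-G.mean(0),W-W.mean(0)
    th=np.arctan2((A[:,0]*Bc[:,1]-A[:,1]*Bc[:,0]).sum(),(A*Bc).sum())
    R=np.array([[np.cos(th),-np.sin(th)],[np.sin(th),np.cos(th)]])
    o=W.mean(0)-R@G.mean(0);return o,np.degrees(th),np.abs(W-(G@R.T+o)).max(),np.array(U)
if __name__=='__main__':
    for n in ('w2','w3'): print(n,press(n)[:3])
E
python3 meas.py; python3 -c "
from h import *
s=bot.observe();print(s['joint_positions'].round(1));print(rows([.55,.20,.30],-153))"
```

```text
2.25 [0.5997 0.0115 0.3003] [ 180.     -0.   -179.88] [-0.2  -0.01  0.13]
w2 (array([ 0.58163218, -0.0060095 ]), np.float64(6.516103202332974), np.float64(0.000537377151193244))
w3 (array([ 0.58144193, -0.00641675]), np.float64(6.538160387701731), np.float64(0.0005680291365521839))
[ 1.1 25.  23.6 88.6  0.   1. ]
(array([0.0494, 0.1888, 0.0003]), array([  0. ,   0. , -26.9]))
```

Request:
step_arm(
  plan=[
    [[0.012,0.048,0,0,0,-9,0.085],[0.024,0.096,0,0,0,-18,0.085],[0.036,0.144,0,0,0,-26.9,0.085],[0.05,0.189,0,0,0,-26.9,0.085],[0.05,0.189,0,0,0,-26.9,0.085]],
  ],
)

```text
time: 2.92
eef_pos: [0.5484, 0.2028, 0.3003]
eef_rot: [180.0, 0.0, -152.7]
force: [0.5, -0.3, 0.2]
gripper_width: 0.997
gripper_force: 0.0
```

Request:
step_arm(
  plan=[
    [[0,0,0,0,0,0,0.085],[0,0,0,0,0,0,0.085]],
  ],
)

```text
time: 3.18
eef_pos: [0.55, 0.1982, 0.3003]
eef_rot: [-180.0, -0.0, -153.2]
force: [0.6, 0.5, 0.1]
gripper_width: 0.998
gripper_force: 0.0
```

```bash
python3 shot.py w4
```

```text
3.175 [0.55   0.1982 0.3003] [-179.98   -0.   -153.18] [0.62 0.48 0.08]
```

View pics/w4b.png

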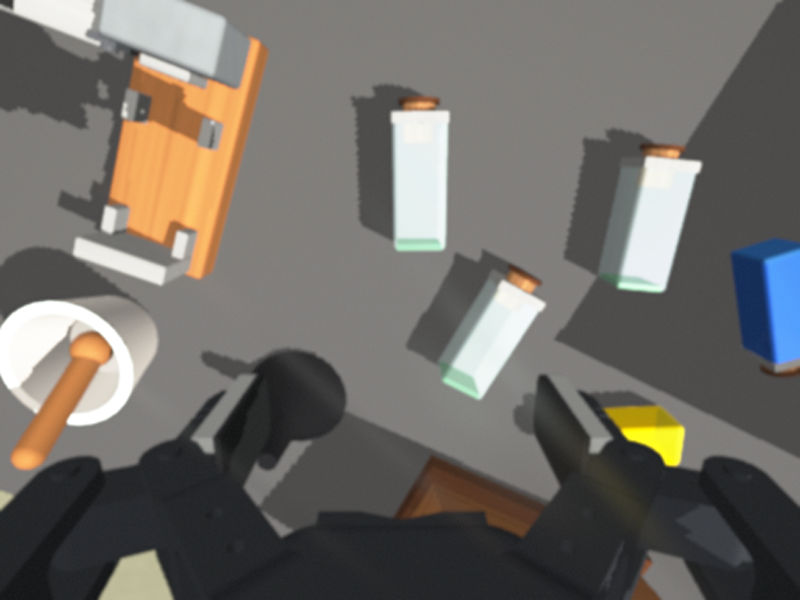

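```bash
cat >> meas.py <<'E'
def jars(n,z=.044):
    """outline quads of clear jars -> (centre, yaw of +x, length, width, stopper point, min/max pixel)"""
    im,c=load(n);hsv=cv2.cvtColor(im,cv2.COLOR_BGR2HSV);h,s,v=cv2.split(hsv)
    m=(((v>150)&(s<90)&(h>40)&(h<130))).astype(np.uint8)
    m=cv2.morphologyEx(cv2.morphologyEx(m,cv2.MORPH_CLOSE,np.ones((5,5))),cv2.MORPH_OPEN,np.ones((5,5)))
    o=((h<20)&(s>110)&(v>60)).astype(np.uint8)
    out=[]
    for q in cv2.findContours(m,cv2.RETR_EXTERNAL,cv2.CHAIN_APPROX_NONE)[0]:
        if cv2.contourArea(q)<1200: continue
        r=cv2.minAreaRect(q);b=cv2.boxPoints(r);w=onz(c,b,z)[:,:2]
        if np.hypot(*(w[0]-w[1]))<np.hypot(*(w[1]-w[2])): w,b=np.roll(w,-1,0),np.roll(b,-1,0)
        L=np.hypot(*((w[0]-w[1]))),;W=np.hypot(*(w[1]-w[2]));e1,e2=(w[1]+w[2])/2,(w[0]+w[3])/2
        p1,p2=(b[1]+b[2])/2,(b[0]+b[3])/2
        def cnt(p):
            t=np.zeros_like(o);cv2.circle(t,tuple(int(x) for x in p),14,1,-1);return (o&t).sum()
        k1,k2=cnt(p1),cnt(p2)
        if k2>k1: e1,e2,p1,p2=e2,e1,p2,p1   # e1 = stopper end
        d=e2-e1;out.append(((e1+e2)/2,np.degrees(np.arctan2(d[1],d[0])),L[0],W,max(k1,k2),r[0],p1,p2))
    return out
E
python3 - <<'E'
from meas import *
for n in ('w1','w3','w4'):
    for j in jars(n): print(n,j[0].round(4),round(j[1],1),round(j[2],4),round(j[3],4),j[4],np.round(j[5],0),j[6].round(1),j[7].round(1))
print(press('w4')[:3])
im,c=load('w4');g=cv2.cvtColor(im,cv2.COLOR_BGR2GRAY)
print(g[60:166:2,269].tolist());print(g[115,240:300].tolist())
E
```

```text
w1 [ 0.701  -0.2085] -64.2 0.1053 0.0643 0 [ 20. 231.] [ 50.8 215.6] [-10. 246.]
w1 [0.593  0.3031] -0.6 0.1072 0.0449 123 [391. 155.] [396.9 113.7] [385.2 195.3]
w1 [ 0.4744 -0.037 ] -83.5 0.0932 0.0435 46 [120.  57.] [158.7  52.4] [81.1 62.1]
w1 [0.4976 0.1847] 28.0 0.1047 0.0492 122 [303.  77.] [284.8  36.1] [321.9 117.7]
w1 [0.4521 0.3783] -159.7 0.0865 0.0483 0 [470.  36.] [476.1  74.1] [464.9  -2.5]
w3 [ 0.7184 -0.2357] -58.6 0.1477 0.0704 0 [ 86. 242.] [127.  216.9] [ 46.  266.6]
w3 [0.5911 0.3034] -1.6 0.1071 0.043 117 [481. 154.] [490.9 113.5] [470.5 195.1]
w3 [ 0.4724 -0.0212] -83.3 0.0854 0.0418 30 [231.  56.] [267.1  52. ] [195.2  61. ]
w3 [0.496  0.1843] 26.5 0.1054 0.0454 119 [399.  77.] [385.6  35.2] [413.3 118.3]
w4 [0.5909 0.3045] -1.4 0.1038 0.0441 108 [313. 221.] [332.2 190.1] [293.3 251.3]
w4 [0.4387 0.3762] 20.8 0.1058 0.0426 122 [419. 146.] [429.5 105.7] [408.  187.2]
w4 [0.4957 0.1864] 27.5 0.1012 0.0449 102 [269. 119.] [269.  78.] [269. 160.]
w4 [ 0.477  -0.0376] -81.8 0.0907 0.0453 0 [104.  15.] [143.9  29.7] [64.7  0.9]
(array([ 0.58943553, -0.01196024]), np.float64(-2.1300448676863653), np.float64(0.01618805196827136))
[101, 97, 112, 186, 177, 162, 237, 241, 240, 235, 245, 247, 246, 246, 246, 244, 238, 238, 239, 239, 239, 238, 238, 238, 237, 238, 238, 238, 238, 238, 238, 238, 238, 238, 238, 238, 238, 238, 238, 237, 238, 237, 237, 238, 237, 237, 219, 193, 209, 220, 177, 129, 130]
[78, 78, 77, 77, 78, 77, 76, 77, 76, 75, 88, 123, 171, 213, 232, 237, 238, 238, 238, 238, 238, 238, 238, 238, 238, 238, 238, 239, 238, 238, 238, 238, 238, 239, 237, 238, 238, 237, 238, 239, 242, 245, 246, 246, 240, 210, 156, 130, 127, 127, 128, 126, 128, 127, 127, 126, 128, 127, 127, 128]
```

```bash
sed -i 's/m=(((v>150)&(s<90)&(h>40)&(h<130)))/m=(((v>150)\&(s<95)\&((h>40)\&(h<130)|(s<40)\&(v>195))))/' meas.py; python3 - <<'E'
from meas import *
for n in ('w1','w3','w4'):
    for j in jars(n):
        if j[4]>60: print(n,j[0].round(4),round(j[1],1),round(j[2],4),round(j[3],4),j[4],j[6].round(1),j[7].round(1))
c1,c3,c4=load('w1')[1],load('w3')[1],load('w4')[1]
im,c=load('w4');print(onz(c,[[268.5,71],[268.5,161]],.044))
J={n:[j for j in jars(n) if j[4]>60 and abs(j[0][0]-.495)<.02 and abs(j[0][1]-.185)<.02][0] for n in ('w3','w4')}
for k in (6,7): print('tri',tri([(c3,J['w3'][k]),(c4,J['w4'][k])]).round(4))
print(im[66:84,269].tolist())
E
```

```text
w1 [0.589  0.3022] -2.6 0.1152 0.0447 131 [398.6 107.1] [383.1 195.3]
w1 [0.4944 0.1829] 28.0 0.112 0.0492 149 [282.   29.9] [321.9 117.7]
w3 [0.5869 0.3067] -0.4 0.1164 0.0481 122 [494.2 106.1] [473.6 195.6]
w3 [0.4921 0.1842] 28.5 0.1121 0.0476 149 [383.4  29.4] [416.1 116.9]
w4 [0.5872 0.3052] -1.2 0.1112 0.045 164 [335.4 185.6] [293.8 251.5]
w4 [0.4347 0.3764] 22.1 0.1131 0.0443 130 [431.3  99.7] [410.1 187.4]
w4 [0.4922 0.1846] 27.5 0.1092 0.0475 166 [269.  71.] [269. 160.]
[[0.44408285 0.1587893  0.044     ]
 [0.54206151 0.20981378 0.044     ]]
tri [0.4426 0.1591 0.0405]
tri [0.5408 0.2097 0.0466]
[[113, 174, 238], [118, 182, 243], [106, 164, 229], [94, 137, 194], [133, 155, 187], [202, 213, 223], [233, 237, 238], [238, 241, 241], [238, 241, 242], [238, 241, 242], [238, 240, 241], [235, 238, 238], [231, 235, 235], [235, 239, 240], [240, 245, 246], [241, 246, 247], [242, 247, 248], [242, 246, 248]]
```

Jar C is at (0.493, 0.184) with yaw 27.5°. Its top triangulates to about 44 mm and the length comes out at 110 mm, both matching the text. I go to grasp it.

```bash
python3 -c "
from h import *
print(rows([.493,.1844,.10],-152.5))"
```

```text
(array([0.0571, 0.0136, 0.2003]), array([-0.01,  0.  , -0.69]))
```

Request:
step_arm(
  newtons=30,
  plan=[
    [[0.02,0.005,0.05,0,0,0,0.085],[0.04,0.01,0.1,0,0,-0.7,0.085],[0.057,0.0136,0.15,0,0,-0.7,0.085],[0.057,0.0136,0.19,0,0,-0.7,0.085],[0.057,0.0136,0.2,0,0,-0.7,0.085]],
  ],
)

```text
time: 3.85
eef_pos: [0.491, 0.1838, 0.0979]
eef_rot: [180.0, -0.3, -152.5]
force: [0.6, -0.1, 0.1]
gripper_width: 1.001
gripper_force: 0.0
```

Request:
step_arm(
  plan=[
    [[0,0,0.03,0,0,0,0.085],[0,0,0.055,0,0,0,0.085],[0,0,0.072,0,0,0,0.085],[0,0,0.072,0,0,0,0.085],[0,0,0.072,0,0,0,0.06]],
  ],
)

```text
time: 4.47
eef_pos: [0.4943, 0.1857, 0.0298]
eef_rot: [-180.0, 0.2, -152.4]
force: [-0.2, 0.2, -0.4]
gripper_width: 0.812
gripper_force: 0.0
```

Request:
step_arm(
  newtons=30,
  plan=[
    [[0,0,0,0,0,0,0.05],[0,0,0,0,0,0,0.04],[0,0,0,0,0,0,0.035],[0,0,0,0,0,0,0.035],[0,0,0,0,0,0,0.035]],
  ],
)

```text
time: 5.1
eef_pos: [0.4937, 0.1859, 0.0296]
eef_rot: [-180.0, 0.2, -152.4]
force: [0.2, 0.4, 6.4]
gripper_width: 0.509
gripper_force: 32.8
```

Request:
step_arm(
  plan=[
    [[0,0,-0.02,0,0,0,0.035],[0,0,-0.05,0,0,0,0.035],[0,0,-0.09,0,0,0,0.035],[0,0,-0.12,0,0,0,0.035],[0,0,-0.12,0,0,0,0.035]],
  ],
)

```text
time: 5.72
eef_pos: [0.4942, 0.186, 0.1504]
eef_rot: [-180.0, 0.3, -152.4]
force: [-0.5, -0.2, -2.6]
gripper_width: 0.51
gripper_force: 31.9
```

```bash
python3 -c "
from h import *
s=bot.observe();print(s['eef_pos'],s['gripper_force'],s['gripper_width'],s['force'])
print(rows([.5825,-.006,.15],-173.4))"
```

```text
[0.4941919  0.18604301 0.15041055] 31.85464918613434 0.5101911572807415 [-0.51444242 -0.21052752 -2.62343896]
(array([ 0.0108, -0.2111,  0.0005]), array([1.000e-02, 2.900e-01, 2.101e+01]))
```

Request:
step_arm(
  plan=[
    [[0.002,-0.045,0,0,0,5,0.035],[0.004,-0.09,0,0,0,10,0.035],[0.006,-0.135,0,0,0,15,0.035],[0.008,-0.175,0,0,0,21,0.035],[0.0108,-0.211,0,0,0,21,0.035]],
  ],
)

```text
time: 6.35
eef_pos: [0.58, -0.008, 0.1456]
eef_rot: [180.0, -0.2, -173.5]
force: [0.5, 1.1, -2.3]
gripper_width: 0.508
gripper_force: 31.9
```

Request:
step_arm(
  plan=[
    [[0,0,0,0,0,0,0.035],[0,0,0,0,0,0,0.035],[0,0,0,0,0,0,0.035]],
  ],
)

```text
time: 6.72
eef_pos: [0.58, -0.0055, 0.1474]
eef_rot: [180.0, -0.1, -173.3]
force: [-0.1, 0.1, -2.6]
gripper_width: 0.509
gripper_force: 32.1
```

```bash
python3 shot.py w5;python3 -c "
from h import *
print(rows([.5825,-.006,.10],-173.4))"
```

```text
6.725 [ 0.58   -0.0055  0.1474] [ 1.7997e+02 -1.0000e-01 -1.7331e+02] [-0.05  0.07 -2.63]
(array([-0.0022, -0.0008,  0.0478]), array([ 0.02, -0.07,  0.1 ]))
```

View pics/w5b.png

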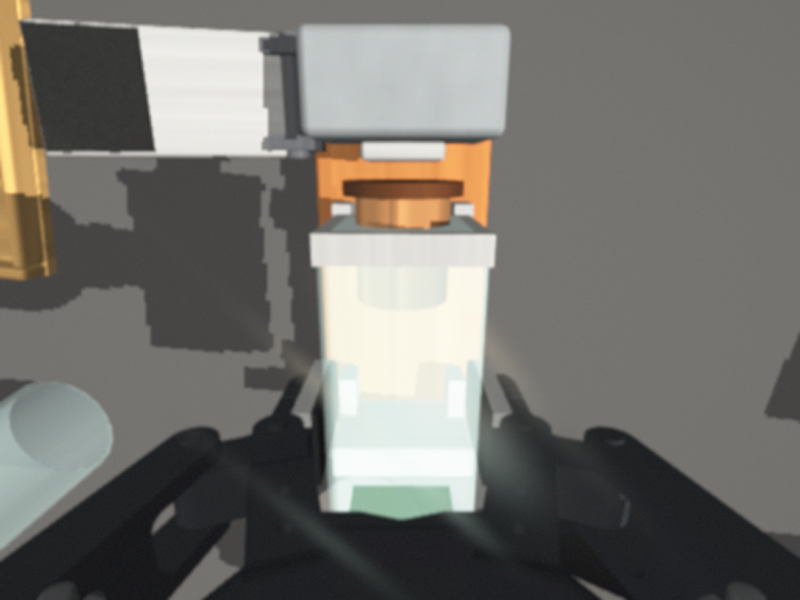

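```bash
python3 -c "
from meas import *
im,c=load('w5')
g=im[:,257].astype(int);print(list(zip(range(140,175),g[140:175].tolist()))[::1])
t=np.array([.58,-.0055]);a=np.radians(6.65);R=np.array([[np.cos(a),np.sin(a)],[-np.sin(a),np.cos(a)]])
for r in (141,145,150,151): print(r,(R@(onz(c,[[257,r]],.1618)[0,:2]-t)).round(4))
"
```

```text
[(140, [122, 191, 247]), (141, [123, 191, 247]), (142, [123, 190, 247]), (143, [116, 180, 242]), (144, [100, 155, 222]), (145, [94, 131, 180]), (146, [107, 128, 151]), (147, [120, 130, 135]), (148, [129, 134, 133]), (149, [157, 162, 163]), (150, [195, 200, 202]), (151, [216, 221, 223]), (152, [219, 224, 226]), (153, [219, 224, 225]), (154, [219, 224, 226]), (155, [218, 223, 225]), (156, [219, 224, 226]), (157, [219, 224, 226]), (158, [219, 223, 225]), (159, [219, 224, 225]), (160, [219, 224, 225]), (161, [219, 223, 225]), (162, [219, 224, 226]), (163, [219, 224, 225]), (164, [219, 223, 225]), (165, [219, 224, 225]), (166, [219, 223, 226]), (167, [219, 223, 225]), (168, [219, 224, 226]), (169, [220, 225, 227]), (170, [223, 230, 231]), (171, [226, 236, 237]), (172, [227, 239, 239]), (173, [228, 239, 240]), (174, [229, 240, 240])]
141 [-0.0591 -0.0013]
145 [-0.0576 -0.0013]
150 [-0.0558 -0.0013]
151 [-0.0554 -0.0013]
```

The wrist picture shows jar C held straight above the bed, stopper disc at (403,188) facing the ram plate at (403,150). Jar axis and ram line up to about 1 mm. Lowering.

Request:
step_arm(
  plan=[
    [[-0.0023,0.0002,0.02,0,0,0,0.035],[-0.0023,0.0002,0.045,0,0,0,0.035],[-0.0023,0.0002,0.065,0,0,0,0.035],[-0.0023,0.0002,0.075,0,0,0,0.035],[-0.0023,0.0002,0.075,0,0,0,0.035]],
  ],
)

```text
time: 7.4
eef_pos: [0.5826, -0.0055, 0.0728]
eef_rot: [180.0, -0.1, -173.3]
force: [0.0, 0.0, -2.4]
gripper_width: 0.51
gripper_force: 32.1
```

Request:
step_arm(
  plan=[
    [[0,0,0.003,0,0,0,0.035],[0,0,0.006,0,0,0,0.035],[0,0,0.009,0,0,0,0.035],[0,0,0.009,0,0,0,0.035]],
  ],
)

```text
time: 7.9
eef_pos: [0.583, -0.0061, 0.0641]
eef_rot: [180.0, -0.0, -173.4]
force: [1.0, -0.4, -1.7]
gripper_width: 0.509
gripper_force: 32.1
```

Request:
step_arm(
  plan=[
    [[0,0.0005,0.002,0,0,0,0.035],[0,0.0005,0.004,0,0,0,0.035],[0,0.0005,0.005,0,0,0,0.035],[0,0.0005,0.005,0,0,0,0.035]],
  ],
)

```text
time: 8.4
eef_pos: [0.5831, -0.0056, 0.0596]
eef_rot: [-180.0, 0.0, -173.4]
force: [-1.7, 0.2, 1.1]
gripper_width: 0.513
gripper_force: 32.4
```

Request:
step_arm(
  plan=[
    [[0,0,0,0,0,0,0.05],[0,0,0,0,0,0,0.062],[0,0,0,0,0,0,0.07],[0,0,0,0,0,0,0.07],[0,0,-0.03,0,0,0,0.07]],
  ],
)

```text
time: 9.02
eef_pos: [0.5808, -0.0055, 0.087]
eef_rot: [180.0, -0.4, -173.4]
force: [0.1, -1.1, -0.2]
gripper_width: 0.816
gripper_force: 0.0
```

Request:
step_arm(
  plan=[
    [[0,0,-0.05,0,0,0,0.07],[0,0,-0.09,0,0,0,0.07],[0,0,-0.09,0,0,0,0.07],[0,0,-0.09,0,0,0,0.07]],
  ],
)

```text
time: 9.52
eef_pos: [0.5827, -0.0056, 0.1789]
eef_rot: [180.0, -0.0, -173.4]
force: [-0.2, 0.7, -1.4]
gripper_width: 0.818
gripper_force: 0.0
```

```bash
python3 shot.py w6; python3 - <<'E'
from meas import *
for n in ('w3','w5','w6'):
    im,c=load(n);h,s,v=cv2.split(cv2.cvtColor(im,cv2.COLOR_BGR2HSV))
    m=((v<65)).astype(np.uint8);k,l,st,ce=cv2.connectedComponentsWithStats(cv2.morphologyEx(m,cv2.MORPH_OPEN,np.ones((5,5))))
    for i in range(1,k):
        if 600<st[i,4]<8000 and st[i,1]<90: print(n,st[i],onz(c,[ce[i]],.076)[0].round(4))
E
```

```text
9.525 [ 0.5827 -0.0056  0.1789] [ 1.7999e+02 -3.0000e-02 -1.7340e+02] [-0.24  0.73 -1.4 ]
w3 [ 101   53   42   43 1414] [ 0.4945 -0.1408  0.076 ]
w5 [  15   16   82   80 5430] [ 0.494  -0.1407  0.076 ]
w6 [  52   25   67   68 3803] [ 0.4941 -0.1406  0.076 ]
```

View pics/w6b.png

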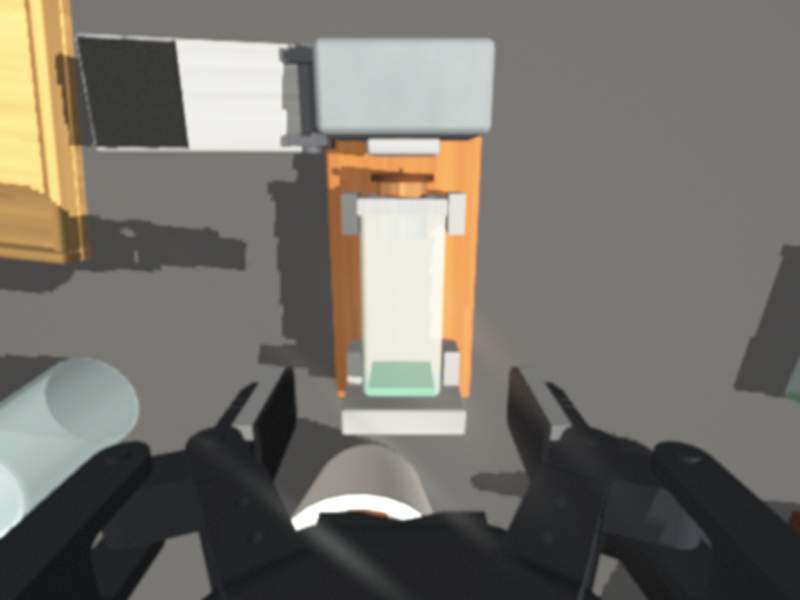

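The jar lies flat between all four guides, with its base at (400,380) and the stop at (403,420). The stopper is at (402,180) and clear of the ram at (403,147). The pad is at (0.494, -0.141) in three views. Next, the pedal.

```bash
python3 -c "
from h import *
print(rows([.494,-.140,.13],-173.4))"
```

```text
(array([ 0.103 , -0.1234,  0.0482]), array([ 0.02, -0.13,  0.  ]))
```

Request:
step_arm(
  newtons=30,
  plan=[
    [[0.03,-0.04,0,0,0,0,0.03],[0.07,-0.08,0.0,0,0,0,0],[0.103,-0.1234,0.02,0,0,0,0],[0.103,-0.1234,0.048,0,0,0,0],[0.103,-0.1234,0.048,0,0,0,0]],
  ],
)

```text
time: 10.2
eef_pos: [0.4918, -0.1398, 0.128]
eef_rot: [179.8, -0.4, -173.5]
force: [-0.3, -0.2, -0.2]
gripper_width: -0.001
gripper_force: 0.0
```

Request:
step_arm(
  plan=[
    [[0,0,0.01,0,0,0,0],[0,0,0.02,0,0,0,0],[0,0,0.03,0,0,0,0],[0,0,0.038,0,0,0,0],[0,0,0.038,0,0,0,0]],
  ],
)

```text
time: 10.82
eef_pos: [0.495, -0.1398, 0.0931]
eef_rot: [180.0, -0.0, -173.4]
force: [-0.5, -0.3, 2.0]
gripper_width: -0.001
gripper_force: 1.4
```

Request:
step_arm(
  plan=[
    [[0,0,0.005,0,0,0,0],[0,0,0.01,0,0,0,0],[0,0,0.015,0,0,0,0],[0,0,0.019,0,0,0,0],[0,0,0.019,0,0,0,0]],
  ],
)

```text
time: 11.45
eef_pos: [0.4956, -0.1412, 0.075]
eef_rot: [-179.8, 0.1, -173.4]
force: [-1.6, -4.1, 6.7]
gripper_width: -0.001
gripper_force: 3.4
```

Request:
step_arm(
  plan=[
    [[0,0,0.002,0,0,0,0],[0,0,0.004,0,0,0,0],[0,0,0.006,0,0,0,0],[0,0,0.007,0,0,0,0],[0,0,0.007,0,0,0,0]],
  ],
)

```text
time: 12.08
eef_pos: [0.4956, -0.1411, 0.0688]
eef_rot: [-179.9, 0.1, -173.4]
force: [-3.5, -3.5, 10.8]
gripper_width: -0.001
gripper_force: 5.9
```

Request:
step_arm(
  plan=[
    [[0,0,0.001,0,0,0,0],[0,0,0.002,0,0,0,0],[0,0,0.002,0,0,0,0],[0,0,0.002,0,0,0,0]],
  ],
)

```text
time: 12.58
eef_pos: [0.4957, -0.1409, 0.0669]
eef_rot: [-179.9, 0.1, -173.4]
force: [-3.5, -3.3, 12.5]
gripper_width: -0.003
gripper_force: 6.4
```

Request:
step_arm(
  plan=[
    [[0,0,0.001,0,0,0,0],[0,0,0.002,0,0,0,0],[0,0,0.002,0,0,0,0],[0,0,0.002,0,0,0,0]],
  ],
)

```text
time: 13.08
eef_pos: [0.4957, -0.1409, 0.0665]
eef_rot: [-179.9, 0.2, -173.4]
force: [-7.0, -1.8, 23.7]
gripper_width: -0.001
gripper_force: 11.5
```

Request:
step_arm(
  plan=[
    [[0,0,0.001,0,0,0,0],[0,0,0.0015,0,0,0,0],[0,0,0.0015,0,0,0,0],[0,0,0.0015,0,0,0,0]],
  ],
)

```text
time: 13.58
eef_pos: [0.4957, -0.1409, 0.0662]
eef_rot: [-179.9, 0.2, -173.4]
force: [-9.5, -0.3, 31.8]
gripper_width: -0.0
gripper_force: 15.5
```

Request:
step_arm(
  plan=[
    [[0,0,-0.012,0,0,0,0],[0,0,-0.03,0,0,0,0],[0,0,-0.06,0,0,0,0],[0,0,-0.1,0,0,0,0.03],[-0.035,0.045,-0.116,0,0,0,0.07]],
  ],
)

```text
time: 14.2
eef_pos: [0.5251, -0.0933, 0.1799]
eef_rot: [-180.0, 0.2, -173.8]
force: [1.1, -0.5, -0.7]
gripper_width: 0.42
gripper_force: 0.0
```

Request:
step_arm(
  plan=[
    [[-0.04,0.045,0,0,0,0,0.07],[-0.068,0.078,0,0,0,0,0.07],[-0.068,0.078,0,0,0,0,0.07],[-0.068,0.078,0,0,0,0,0.07]],
  ],
)

```text
time: 14.7
eef_pos: [0.5824, -0.0059, 0.1769]
eef_rot: [180.0, -0.1, -173.4]
force: [1.0, -1.5, -0.0]
gripper_width: 0.817
gripper_force: 0.0
```

```bash
python3 shot.py w7; python3 - <<'E'
from meas import *
a=cv2.imread('pics/w6.png')[75:265,195:315];b=cv2.imread('pics/w7.png')[75:265,195:315]
cv2.imwrite('pics/w67.png',cv2.resize(np.hstack([a,b]),None,fx=3,fy=3,interpolation=cv2.INTER_CUBIC))
print(rows([.5825,-.0055,.0596],-173.4))
E
```

```text
14.7 [ 0.5824 -0.0059  0.1769] [ 1.7998e+02 -1.1000e-01 -1.7338e+02] [ 1.03 -1.53 -0.03]
(array([-0.0005,  0.0009,  0.1175]), array([ 0.02, -0.1 , -0.03]))
```

View pics/w67.png

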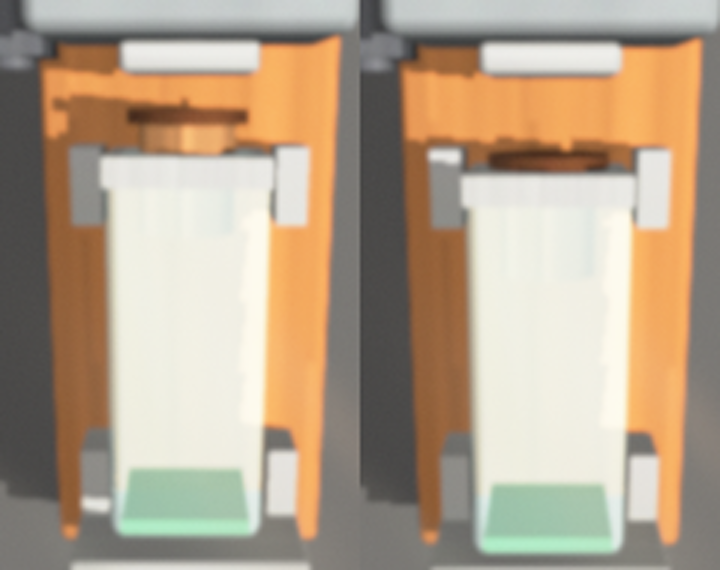

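Before (left) the stopper stood proud. After (right) its disc sits flush on the mouth at (548,160), and the jar is against the end stop. I pick it up and carry it to the tray's far slot.

Request:
step_arm(
  newtons=30,
  plan=[
    [[0,0.0005,0.04,0,0,0,0.07],[0,0.0005,0.08,0,0,0,0.07],[0,0.0005,0.105,0,0,0,0.07],[0,0.0005,0.1175,0,0,0,0.07],[0,0.0005,0.1175,0,0,0,0.06]],
  ],
)

```text
time: 15.38
eef_pos: [0.5823, -0.0063, 0.0599]
eef_rot: [180.0, -0.1, -173.5]
force: [-0.6, -0.9, 0.2]
gripper_width: 0.706
gripper_force: 0.0
```

Request:
step_arm(
  plan=[
    [[0,0,0,0,0,0,0.05],[0,0,0,0,0,0,0.04],[0,0,0,0,0,0,0.035],[0,0,0,0,0,0,0.035],[0,0,0,0,0,0,0.035]],
  ],
)

```text
time: 16.0
eef_pos: [0.5841, -0.0056, 0.062]
eef_rot: [-180.0, 0.2, -173.4]
force: [-1.0, -0.7, 6.3]
gripper_width: 0.508
gripper_force: 33.6
```

Request:
step_arm(
  plan=[
    [[0,0,-0.02,0,0,0,0.035],[0,0,-0.05,0,0,0,0.035],[0,0,-0.08,0,0,0,0.035],[0,0,-0.1,0,0,0,0.035],[0,0,-0.1,0,0,0,0.035]],
  ],
)

```text
time: 16.62
eef_pos: [0.5842, -0.0053, 0.1618]
eef_rot: [-180.0, 0.2, -173.4]
force: [0.1, 0.4, -3.4]
gripper_width: 0.506
gripper_force: 32.6
```

```bash
python3 -c "
from h import *
print(bot.observe()['eef_pos'],rows([.500,-.445,.16],-179))"
```

```text
[ 0.58419116 -0.00534885  0.16179496] (array([ 0.1343, -0.427 ,  0.0015]), array([-0.01,  0.2 ,  5.62]))
```

Request:
step_arm(
  plan=[
    [[0.015,-0.048,0,0,0,0,0.035],[0.03,-0.096,0,0,0,0,0.035],[0.045,-0.144,0,0,0,0,0.035],[0.06,-0.192,0,0,0,0,0.035],[0.075,-0.24,0,0,0,0,0.035]],
  ],
)

```text
time: 17.25
eef_pos: [0.5349, -0.2535, 0.1583]
eef_rot: [179.9, -0.1, -173.4]
force: [0.5, 0.1, -3.0]
gripper_width: 0.51
gripper_force: 32.6
```

Request:
step_arm(
  plan=[
    [[0.015,-0.048,0,0,0,2,0.035],[0.03,-0.096,0,0,0,5.6,0.035],[0.045,-0.144,0,0,0,5.6,0.035],[0.059,-0.187,0,0,0,5.6,0.035],[0.059,-0.187,0,0,0,5.6,0.035]],
  ],
)

```text
time: 17.88
eef_pos: [0.4969, -0.448, 0.1575]
eef_rot: [179.9, -0.1, -179.3]
force: [-0.4, 1.2, -2.0]
gripper_width: 0.509
gripper_force: 32.7
```

```bash
python3 shot.py w8; python3 - <<'E'
from h import *
print(rows([.5,-.445,.05],-179))
c=cal('top');im=bot.capture('top');h,s,v=cv2.split(cv2.cvtColor(im,cv2.COLOR_RGB2HSV))
a=cv2.cvtColor(cv2.imread('pics/top0.png'),cv2.COLOR_BGR2HSV);h,s,v=cv2.split(a)
m=((h>8)&(h<30)&(s>80)&(v>90)).astype(np.uint8);m[:,:335]=0;m[:190]=0
q=max(cv2.findContours(m,cv2.RETR_EXTERNAL,2)[0],key=cv2.contourArea);b=cv2.boxPoints(cv2.minAreaRect(q))
print(onz(c,b,.024).round(3).tolist())
E
```

```text
17.875 [ 0.4969 -0.448   0.1575] [ 1.7993e+02 -1.4000e-01 -1.7929e+02] [-0.39  1.21 -1.97]
(array([-0.0028,  0.0006,  0.1076]), array([ 0.16, -0.14, -0.17]))
[[0.596, -0.209, 0.024], [0.597, -0.518, 0.024], [0.417, -0.503, 0.024], [0.415, -0.203, 0.024]]
```

View pics/w8b.png

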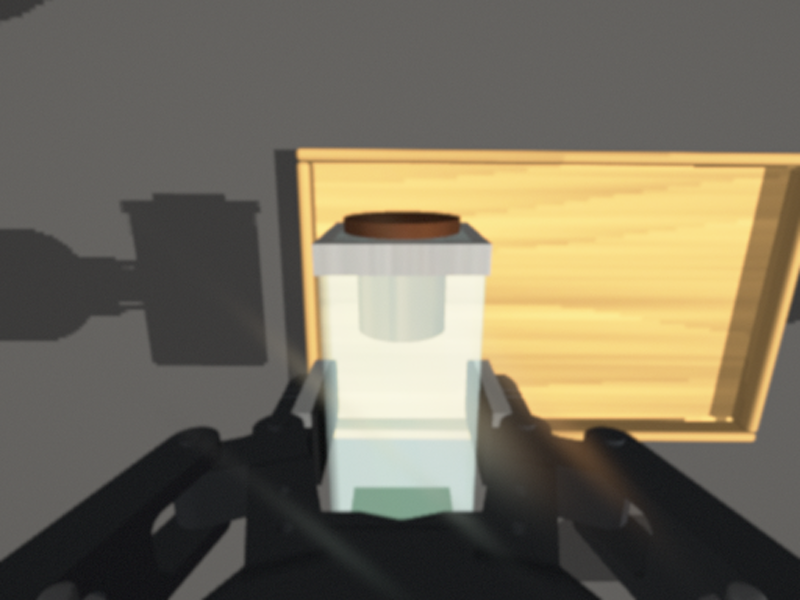

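The stopper sits home in the held jar and the tray lies beneath. I'll check the tray's left wall by casting rays from this view.

```bash
python3 -c "
from meas import *
im,c=load('w8')
print(onz(c,np.array([(297,149),(303,250),(306,340),(315,250),(755,440),(798,165)])/1.5625,.024).round(4))"
```

```text
[[ 0.4176 -0.5062  0.024 ]
 [ 0.4724 -0.5056  0.024 ]
 [ 0.5274 -0.5064  0.024 ]
 [ 0.4723 -0.4988  0.024 ]
 [ 0.5931 -0.2189  0.024 ]
 [ 0.4224 -0.2352  0.024 ]]
```

Request:
step_arm(
  plan=[
    [[-0.002,0.0045,0.03,0,0,0,0.035],[-0.005,0.0045,0.06,0,0,0,0.035],[-0.005,0.0045,0.09,0,0,0,0.035],[-0.005,0.0045,0.105,0,0,0,0.035],[-0.005,0.0045,0.107,0,0,0,0.035]],
  ],
)

```text
time: 18.6
eef_pos: [0.5036, -0.4388, 0.0519]
eef_rot: [179.9, -0.1, -178.9]
force: [-1.3, 0.5, -2.1]
gripper_width: 0.509
gripper_force: 32.7
```

Request:
step_arm(
  plan=[
    [[0,0,0.003,0,0,0,0.035],[0,0,0.006,0,0,0,0.035],[0,0,0.009,0,0,0,0.035],[0,0,0.009,0,0,0,0.035]],
  ],
)

```text
time: 19.1
eef_pos: [0.5039, -0.4405, 0.0443]
eef_rot: [180.0, -0.0, -179.0]
force: [-0.2, 1.0, -3.6]
gripper_width: 0.508
gripper_force: 32.7
```

Request:
step_arm(
  plan=[
    [[0,0,0.0015,0,0,0,0.035],[0,0,0.003,0,0,0,0.035],[0,0,0.004,0,0,0,0.035],[0,0,0.005,0,0,0,0.035],[0,0,0.005,0,0,0,0.035]],
  ],
)

```text
time: 19.73
eef_pos: [0.504, -0.4405, 0.0393]
eef_rot: [180.0, -0.0, -179.0]
force: [-1.0, 0.2, -1.6]
gripper_width: 0.51
gripper_force: 32.8
```

Request:
step_arm(
  plan=[
    [[0,0,0.001,0,0,0,0.035],[0,0,0.0015,0,0,0,0.035],[0,0,0.0015,0,0,0,0.035]],
  ],
)

```text
time: 20.1
eef_pos: [0.5041, -0.4405, 0.039]
eef_rot: [-180.0, 0.0, -179.0]
force: [-2.6, 1.8, 4.6]
gripper_width: 0.51
gripper_force: 33.6
```

Request:
step_arm(
  plan=[
    [[0,0,0,0,0,0,0.052],[0,0,0,0,0,0,0.06],[0,0,0,0,0,0,0.06],[0,0,-0.04,0,0,0,0.06],[0,0,-0.1,0,0,0,0.06]],
  ],
)

```text
time: 20.72
eef_pos: [0.5026, -0.4392, 0.1358]
eef_rot: [179.8, -0.3, -179.0]
force: [1.0, -1.1, -0.5]
gripper_width: 0.699
gripper_force: 0.0
```

Request:
step_arm(
  plan=[
    [[0,0.02,-0.05,0,0,0,0.085],[0,0.06,-0.09,0,0,0,0.085],[0,0.11,-0.12,0,0,0,0.085],[0,0.17,-0.14,0,0,0,0.085],[0,0.23,-0.16,0,0,0,0.085]],
  ],
)

```text
time: 21.35
eef_pos: [0.4999, -0.2103, 0.2982]
eef_rot: [-180.0, 0.1, -179.0]
force: [0.5, 0.1, -0.4]
gripper_width: 0.998
gripper_force: 0.0
```

Request:
step_arm(
  plan=[
    [[-0.01,0.06,0,0,0,0,0.085],[-0.02,0.12,0,0,0,0,0.085],[-0.03,0.18,0,0,0,0,0.085],[-0.04,0.24,0,0,0,0,0.085],[-0.05,0.3,0,0,0,0,0.085]],
  ],
)

```text
time: 21.98
eef_pos: [0.5449, 0.0909, 0.2975]
eef_rot: [-180.0, 0.0, -179.0]
force: [0.3, -0.4, 0.5]
gripper_width: 0.995
gripper_force: 0.0
```

Request:
step_arm(
  plan=[
    [[-0.01,0.055,0,0,0,0,0.085],[-0.02,0.11,0,0,0,0,0.085],[-0.03,0.16,0,0,0,0,0.085],[-0.04,0.2,0,0,0,0,0.085],[-0.04,0.2,0,0,0,0,0.085]],
  ],
)

```text
time: 22.6
eef_pos: [0.581, 0.2928, 0.2956]
eef_rot: [-180.0, -0.1, -178.7]
force: [-0.1, -0.0, -0.4]
gripper_width: 0.996
gripper_force: 0.0
```

Request:
step_arm(
  plan=[
    [[0,0,0,0,0,0,0.085],[0,0,0,0,0,0,0.085]],
  ],
)

```text
time: 22.85
eef_pos: [0.5813, 0.2883, 0.2977]
eef_rot: [-180.0, 0.0, -179.1]
force: [0.3, 0.1, -0.3]
gripper_width: 0.992
gripper_force: 0.0
```

```bash
python3 shot.py w9; python3 - <<'E'
from meas import *
for j in jars('w9'): print(j[0].round(4),round(j[1],1),round(j[2],4),round(j[3],4),j[4],j[6].round(1),j[7].round(1))
E
```

```text
22.85 [0.5813 0.2883 0.2977] [-1.7999e+02  1.0000e-02 -1.7909e+02] [ 0.35  0.06 -0.32]
[ 0.7694 -0.0257] -89.0 0.1314 0.1043 0 [ 91. 282.] [ -0. 282.]
[0.5948 0.3239] 1.7 0.109 0.0436 192 [285.1 130.8] [284.  211.2]
[0.438  0.3778] -157.4 0.1052 0.046 0 [349.2  87.2] [322.5  -5.1]
```

Request:
step_arm(
  plan=[
    [[-0.002,0.03,0.04,0,0,0,0.085],[-0.002,0.035,0.08,0,0,0,0.085],[-0.002,0.035,0.08,0,0,0,0.085],[-0.002,0.035,0.08,0,0,0,0.085],[-0.002,0.035,0.08,0,0,0,0.085]],
  ],
)

```text
time: 23.52
eef_pos: [0.584, 0.3245, 0.2204]
eef_rot: [179.9, 0.2, -179.1]
force: [-0.3, -0.2, 0.4]
gripper_width: 0.995
gripper_force: 0.0
```

```bash
python3 shot.py w10; python3 - <<'E'
from meas import *
J=[]
for n in ('w9','w10'):
  for j in jars(n):
    if j[4]>60: print(j[0].round(4),round(j[1],1),round(j[2],4),round(j[3],4),j[4],j[6].round(1),j[7].round(1));J.append(j)
for k in (6,7): print(tri([(load('w9')[1],J[0][k]),(load('w10')[1],J[-1][k])]).round(4))
print(rows([*J[-1][0],.12],J[-1][1]+180))
E
```

```text
23.525 [0.584  0.3245 0.2204] [ 179.87    0.25 -179.06] [-0.31 -0.17  0.41]
[0.5948 0.3239] 1.7 0.109 0.0436 192 [285.1 130.8] [284.  211.2]
[0.5941 0.3233] 1.0 0.1082 0.0482 247 [256.5 133. ] [256.5 231. ]
[0.5403 0.3224 0.0415]
[0.6477 0.3247 0.0465]
(array([-0.0098, -0.0016,  0.1001]), array([ 0.12,  0.23, -0.01]))
```

View pics/w10b.png

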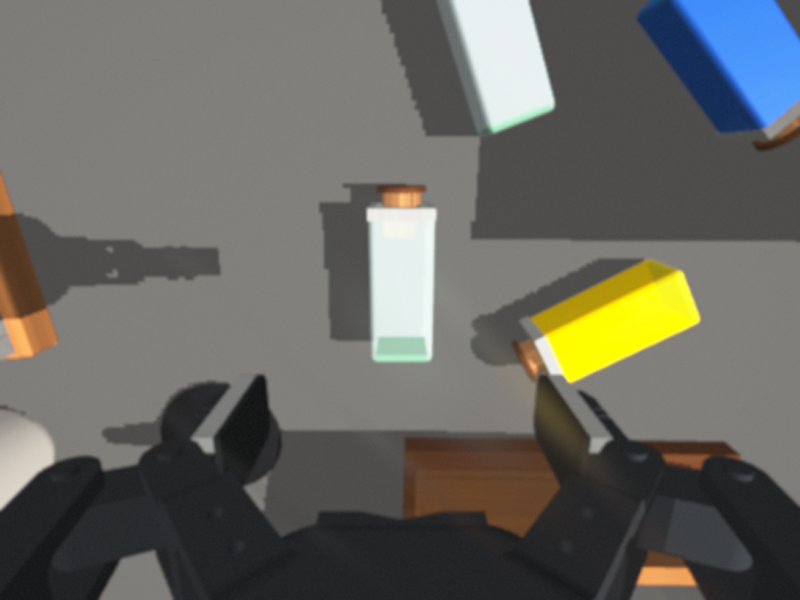

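Jar A was knocked about 20 mm aside and is now at (402,285), yaw about 1°, stopper at (402,195). The yellow look-alike to its right (600,320) leaves room with a 70 mm opening. Grasping.

Request:
step_arm(
  newtons=30,
  plan=[
    [[-0.0098,0,0.03,0,0,0,0.07],[-0.0098,0,0.06,0,0,0,0.07],[-0.0098,0,0.09,0,0,0,0.07],[-0.0098,0,0.1,0,0,0,0.07],[-0.0098,0,0.1,0,0,0,0.07]],
  ],
)

```text
time: 24.2
eef_pos: [0.5926, 0.3247, 0.1178]
eef_rot: [180.0, 0.0, -179.0]
force: [0.1, -0.5, 0.4]
gripper_width: 0.817
gripper_force: 0.0
```

Request:
step_arm(
  plan=[
    [[0,0,0.03,0,0,0,0.07],[0,0,0.06,0,0,0,0.07],[0,0,0.082,0,0,0,0.07],[0,0,0.09,0,0,0,0.07],[0,0,0.09,0,0,0,0.06]],
  ],
)

```text
time: 24.82
eef_pos: [0.5931, 0.3251, 0.0284]
eef_rot: [180.0, 0.1, -179.0]
force: [0.1, -1.1, 0.3]
gripper_width: 0.703
gripper_force: 0.0
```

Request:
step_arm(
  plan=[
    [[0,0,0,0,0,0,0.05],[0,0,0,0,0,0,0.04],[0,0,0,0,0,0,0.035],[0,0,0,0,0,0,0.035],[0,0,0,0,0,0,0.035]],
  ],
)

```text
time: 25.45
eef_pos: [0.5936, 0.3253, 0.0293]
eef_rot: [179.9, 0.2, -179.0]
force: [0.0, -0.7, 5.9]
gripper_width: 0.508
gripper_force: 33.1
```

Request:
step_arm(
  plan=[
    [[0,0,-0.02,0,0,0,0.035],[0,0,-0.05,0,0,0,0.035],[0,0,-0.09,0,0,0,0.035],[0,0,-0.12,0,0,0,0.035],[0,0,-0.12,0,0,0,0.035]],
  ],
)

```text
time: 26.08
eef_pos: [0.5938, 0.3257, 0.1499]
eef_rot: [179.8, 0.3, -179.0]
force: [0.5, 0.7, -2.4]
gripper_width: 0.51
gripper_force: 32.3
```

```bash
python3 -c "
from h import *
print(bot.observe()['eef_pos'],rows([.5825,-.005,.15],-173.4))"
```

```text
[0.5938089  0.32566685 0.14994416] (array([ 0.0171, -0.3304, -0.001 ]), array([ 0.14,  0.28, -5.59]))
```

Request:
step_arm(
  plan=[
    [[0.004,-0.055,0,0,0,0,0.035],[0.008,-0.11,0,0,0,0,0.035],[0.012,-0.165,0,0,0,-2,0.035],[0.016,-0.22,0,0,0,-5.6,0.035],[0.0186,-0.275,0,0,0,-5.6,0.035]],
  ],
)

```text
time: 26.7
eef_pos: [0.5767, 0.0477, 0.1447]
eef_rot: [180.0, -0.2, -173.4]
force: [1.0, -0.6, -3.3]
gripper_width: 0.508
gripper_force: 32.4
```

Request:
step_arm(
  plan=[
    [[0.005,-0.04,0,0,0,0,0.035],[0.0054,-0.055,0,0,0,0,0.035],[0.0054,-0.055,0,0,0,0,0.035],[0.0054,-0.055,0,0,0,0,0.035],[0.0054,-0.055,0,0,0,0,0.035]],
  ],
)

```text
time: 27.32
eef_pos: [0.5796, -0.0042, 0.1471]
eef_rot: [180.0, -0.0, -173.3]
force: [0.1, -0.7, -2.9]
gripper_width: 0.514
gripper_force: 32.4
```

```bash
python3 shot.py w11; cat > chk.py <<'E'
import sys
from meas import *
n=sys.argv[1];im,c=load(n);s=pickle.load(open(f'pics/{n}.pkl','rb'))[1];t=s['eef_pos'];zj=t[2]-float(sys.argv[2])+.044
g=im[:,257].min(axis=1).astype(int);r=[i for i in range(125,200) if g[i]>180 and g[i-1]<=180][-1]-.5+0
y=np.radians(s['eef_rot'][2]+180);R=np.array([[np.cos(y),np.sin(y)],[-np.sin(y),np.cos(y)]])
f=(R@(onz(c,[[257,r]],zj)[0,:2]-t[:2]))[0]
print('mouth row',r,'mouth from TCP along x',f.round(4),'jar origin = TCP +',(f+.055).round(4))
print(rows([.5825-(f+.056)*.99,-.0055,.075],-173.4))
E
python3 chk.py w11 .0293
```

```text
27.325 [ 0.5796 -0.0042  0.1471] [ 1.7998e+02 -2.0000e-02 -1.7327e+02] [ 0.06 -0.71 -2.89]
mouth row 156.5 mouth from TCP along x -0.0535 jar origin = TCP + 0.0015
(array([-0.0002, -0.0012,  0.0722]), array([ 0.02, -0.01,  0.13]))
```

Request:
step_arm(
  plan=[
    [[-0.0003,-0.001,0.02,0,0,0,0.035],[-0.0003,-0.001,0.045,0,0,0,0.035],[-0.0003,-0.001,0.065,0,0,0,0.035],[-0.0003,-0.001,0.075,0,0,0,0.035],[-0.0003,-0.001,0.075,0,0,0,0.035]],
  ],
)

```text
time: 28.0
eef_pos: [0.5796, -0.0062, 0.0718]
eef_rot: [180.0, -0.1, -173.4]
force: [0.2, -0.4, -3.6]
gripper_width: 0.51
gripper_force: 32.5
```

Request:
step_arm(
  plan=[
    [[0,0,0.003,0,0,0,0.035],[0,0,0.006,0,0,0,0.035],[0,0,0.009,0,0,0,0.035],[0,0,0.009,0,0,0,0.035]],
  ],
)

```text
time: 28.5
eef_pos: [0.5798, -0.0068, 0.0632]
eef_rot: [180.0, -0.0, -173.4]
force: [-0.1, -1.1, -2.2]
gripper_width: 0.51
gripper_force: 32.5
```

Request:
step_arm(
  plan=[
    [[0,0.001,0.0015,0,0,0,0.035],[0,0.001,0.003,0,0,0,0.035],[0,0.001,0.0042,0,0,0,0.035],[0,0.001,0.0042,0,0,0,0.035],[0,0.001,0.0042,0,0,0,0.035]],
  ],
)

```text
time: 29.12
eef_pos: [0.58, -0.0057, 0.0593]
eef_rot: [180.0, 0.0, -173.4]
force: [-1.2, -0.3, -0.9]
gripper_width: 0.509
gripper_force: 32.6
```

Request:
step_arm(
  plan=[
    [[0,0,0.0006,0,0,0,0.035],[0,0,0.0006,0,0,0,0.05],[0,0,0,0,0,0,0.062],[0,0,0,0,0,0,0.07],[0,0,-0.02,0,0,0,0.07]],
  ],
)

```text
time: 29.75
eef_pos: [0.5784, -0.0057, 0.0776]
eef_rot: [180.0, -0.2, -173.4]
force: [-0.3, 0.3, 0.4]
gripper_width: 0.818
gripper_force: 0.0
```

Request:
step_arm(
  plan=[
    [[0,0,-0.03,0,0,0,0.07],[0,0,-0.07,0,0,0,0.07],[0,0,-0.1,0,0,0,0.07],[0,0,-0.1,0,0,0,0.07],[0,0,-0.1,0,0,0,0.07]],
  ],
)

```text
time: 30.38
eef_pos: [0.5794, -0.0057, 0.1783]
eef_rot: [180.0, -0.1, -173.4]
force: [-0.2, -1.1, 1.0]
gripper_width: 0.824
gripper_force: 0.0
```

```bash
python3 shot.py w12; python3 - <<'E'
from meas import *
for n in ('w6','w12'):
    im,c=load(n);g=im[:,257].astype(int);print([ (i,g[i].tolist()) for i in range(90,136,2)])
    for j in jars(n,.074):
        if j[4]>60: print(n,j[0].round(4),round(j[1],1),round(j[2],4),j[6],j[7])
print(rows([.4945,-.140,.13],-173.4))
E
```

```text
30.375 [ 0.5794 -0.0057  0.1783] [ 1.7999e+02 -6.0000e-02 -1.7340e+02] [-0.18 -1.14  0.98]
[(90, [224, 228, 228]), (92, [232, 236, 237]), (94, [229, 233, 233]), (96, [220, 225, 225]), (98, [167, 173, 175]), (100, [97, 144, 214]), (102, [91, 166, 242]), (104, [92, 167, 242]), (106, [91, 164, 239]), (108, [73, 131, 206]), (110, [55, 95, 150]), (112, [46, 75, 125]), (114, [49, 78, 132]), (116, [78, 125, 189]), (118, [120, 187, 246]), (120, [124, 192, 248]), (122, [123, 194, 248]), (124, [117, 183, 243]), (126, [125, 151, 183]), (128, [213, 220, 221]), (130, [226, 230, 231]), (132, [226, 230, 231]), (134, [226, 230, 231])]
w6 [ 0.5791 -0.0027] 7.0 0.1098 [262.5 124. ] [262.5 253. ]
[(90, [125, 125, 121]), (92, [106, 109, 107]), (94, [200, 206, 208]), (96, [232, 236, 237]), (98, [231, 236, 236]), (100, [225, 230, 230]), (102, [194, 201, 202]), (104, [120, 151, 200]), (106, [91, 165, 240]), (108, [89, 160, 237]), (110, [62, 111, 172]), (112, [47, 79, 124]), (114, [49, 77, 128]), (116, [51, 81, 136]), (118, [91, 143, 214]), (120, [121, 189, 247]), (122, [123, 192, 248]), (124, [123, 191, 247]), (126, [123, 192, 248]), (128, [122, 191, 248]), (130, [142, 175, 222]), (132, [222, 225, 226]), (134, [226, 230, 232])]
w12 [ 0.579  -0.0028] 6.9 0.1104 [262. 128.] [262. 257.]
(array([ 0.0993, -0.1237,  0.0479]), array([ 0.02, -0.14,  0.01]))
```

Request:
step_arm(
  plan=[
    [[0.03,-0.04,0,0,0,0,0.03],[0.07,-0.08,0.0,0,0,0,0],[0.0993,-0.1237,0.02,0,0,0,0],[0.0993,-0.1237,0.048,0,0,0,0],[0.0993,-0.1237,0.048,0,0,0,0]],
  ],
)

```text
time: 31.05
eef_pos: [0.4924, -0.1399, 0.128]
eef_rot: [179.8, -0.4, -173.5]
force: [-0.3, 1.0, 0.9]
gripper_width: -0.0
gripper_force: 0.0
```

Request:
step_arm(
  plan=[
    [[0,0,0.01,0,0,0,0],[0,0,0.02,0,0,0,0],[0,0,0.03,0,0,0,0],[0,0,0.038,0,0,0,0],[0,0,0.038,0,0,0,0]],
  ],
)

```text
time: 31.68
eef_pos: [0.4955, -0.1398, 0.0929]
eef_rot: [180.0, -0.0, -173.4]
force: [0.2, -0.3, 3.9]
gripper_width: 0.002
gripper_force: 1.4
```

Request:
step_arm(
  plan=[
    [[0,0,0.005,0,0,0,0],[0,0,0.01,0,0,0,0],[0,0,0.015,0,0,0,0],[0,0,0.019,0,0,0,0],[0,0,0.019,0,0,0,0]],
  ],
)

```text
time: 32.3
eef_pos: [0.496, -0.1414, 0.075]
eef_rot: [-179.8, 0.1, -173.5]
force: [-2.2, -3.9, 7.1]
gripper_width: 0.002
gripper_force: 3.5
```

Request:
step_arm(
  plan=[
    [[0,0,0.002,0,0,0,0],[0,0,0.004,0,0,0,0],[0,0,0.006,0,0,0,0],[0,0,0.008,0,0,0,0],[0,0,0.009,0,0,0,0]],
  ],
)

```text
time: 32.92
eef_pos: [0.4961, -0.1411, 0.0668]
eef_rot: [-179.9, 0.1, -173.4]
force: [-4.3, -2.3, 15.6]
gripper_width: -0.0
gripper_force: 8.0
```

Request:
step_arm(
  plan=[
    [[0,0,0.001,0,0,0,0],[0,0,0.002,0,0,0,0],[0,0,0.0025,0,0,0,0],[0,0,0.0025,0,0,0,0]],
  ],
)

```text
time: 33.42
eef_pos: [0.4962, -0.1411, 0.0663]
eef_rot: [-179.8, 0.2, -173.4]
force: [-8.0, -0.4, 25.7]
gripper_width: 0.001
gripper_force: 13.1
```

Request:
step_arm(
  plan=[
    [[0,0,-0.012,0,0,0,0],[0,0,-0.03,0,0,0,0],[0,0,-0.06,0,0,0,0],[0,0,-0.1,0,0,0,0.03],[-0.035,0.045,-0.116,0,0,0,0.07]],
  ],
)

```text
time: 34.05
eef_pos: [0.5256, -0.0934, 0.1808]
eef_rot: [-179.9, 0.2, -173.8]
force: [1.6, -0.7, 0.2]
gripper_width: 0.421
gripper_force: 0.0
```

Request:
step_arm(
  plan=[
    [[-0.04,0.045,0,0,0,0,0.07],[-0.0675,0.0785,0,0,0,0,0.07],[-0.0675,0.0785,0,0,0,0,0.07],[-0.0675,0.0785,0,0,0,0,0.07]],
  ],
)

```text
time: 34.55
eef_pos: [0.5824, -0.0055, 0.1778]
eef_rot: [180.0, -0.1, -173.4]
force: [-0.1, -0.6, 0.6]
gripper_width: 0.815
gripper_force: 0.0
```

```bash
python3 shot.py w13; python3 - <<'E'
from meas import *
for n in ('w7','w13'):
    im,c=load(n);g=im[:,257].astype(int);print(n,[ (i,g[i].tolist()) for i in range(116,140,2)])
print(rows([.5825,-.0055,.0596],-173.4))
E
```

```text
34.55 [ 0.5824 -0.0055  0.1778] [ 1.7999e+02 -1.0000e-01 -1.7338e+02] [-0.13 -0.59  0.62]
w7 [(116, [93, 166, 241]), (118, [92, 166, 242]), (120, [93, 166, 242]), (122, [75, 135, 211]), (124, [49, 84, 129]), (126, [31, 48, 79]), (128, [46, 71, 120]), (130, [49, 75, 128]), (132, [104, 113, 130]), (134, [209, 215, 217]), (136, [226, 229, 231]), (138, [225, 230, 231])]
w13 [(116, [93, 167, 242]), (118, [92, 166, 241]), (120, [93, 167, 242]), (122, [75, 134, 210]), (124, [46, 79, 124]), (126, [33, 51, 83]), (128, [50, 77, 129]), (130, [50, 76, 128]), (132, [113, 121, 133]), (134, [212, 219, 220]), (136, [226, 231, 231]), (138, [225, 230, 231])]
(array([-0.0004,  0.0006,  0.1184]), array([ 0.01, -0.09, -0.03]))
```

The disc and mouth profile is identical to jar C after pressing, so this stopper is home. On to the tray, middle slot.

Request:
step_arm(
  newtons=30,
  plan=[
    [[0,0.0005,0.04,0,0,0,0.07],[0,0.0005,0.08,0,0,0,0.07],[0,0.0005,0.105,0,0,0,0.07],[0,0.0005,0.118,0,0,0,0.07],[0,0.0005,0.118,0,0,0,0.06]],
  ],
)

```text
time: 35.22
eef_pos: [0.5822, -0.0059, 0.0601]
eef_rot: [180.0, -0.1, -173.5]
force: [-0.1, 0.1, -0.1]
gripper_width: 0.702
gripper_force: 0.0
```

Request:
step_arm(
  plan=[
    [[0,0,0,0,0,0,0.05],[0,0,0,0,0,0,0.04],[0,0,0,0,0,0,0.035],[0,0,0,0,0,0,0.035],[0,0,0,0,0,0,0.035]],
  ],
)

```text
time: 35.85
eef_pos: [0.5841, -0.0052, 0.0622]
eef_rot: [-180.0, 0.2, -173.4]
force: [0.1, 0.1, 6.1]
gripper_width: 0.51
gripper_force: 33.5
```

Request:
step_arm(
  plan=[
    [[0,0,-0.02,0,0,0,0.035],[0,0,-0.05,0,0,0,0.035],[0,0,-0.08,0,0,0,0.035],[0,0,-0.1,0,0,0,0.035],[0,0,-0.1,0,0,0,0.035]],
  ],
)

```text
time: 36.48
eef_pos: [0.584, -0.0049, 0.162]
eef_rot: [-180.0, 0.2, -173.4]
force: [-0.3, 0.0, -2.4]
gripper_width: 0.512
gripper_force: 32.5
```

Request:
step_arm(
  plan=[
    [[0.015,-0.048,0,0,0,0,0.035],[0.03,-0.096,0,0,0,0,0.035],[0.045,-0.144,0,0,0,0,0.035],[0.06,-0.192,0,0,0,0,0.035],[0.075,-0.24,0,0,0,0,0.035]],
  ],
)

```text
time: 37.1
eef_pos: [0.5348, -0.253, 0.1585]
eef_rot: [179.9, -0.1, -173.4]
force: [1.5, -0.6, -2.7]
gripper_width: 0.51
gripper_force: 32.4
```

```bash
python3 -c "
from h import *
print(bot.observe()['eef_pos'],rows([.503,-.361,.16],-179))"
```

```text
[ 0.53478954 -0.25302545  0.15854414] (array([ 0.044 , -0.1036, -0.0015]), array([ 0.1 , -0.15,  5.62]))
```

Request:
step_arm(
  plan=[
    [[0.022,-0.05,0,0,0,2,0.035],[0.044,-0.102,0,0,0,5.6,0.035],[0.044,-0.102,0,0,0,5.6,0.035],[0.044,-0.102,0,0,0,5.6,0.035],[0.044,-0.102,0,0,0,5.6,0.035]],
  ],
)

```text
time: 37.72
eef_pos: [0.5043, -0.357, 0.1597]
eef_rot: [179.9, -0.1, -178.9]
force: [-0.2, 0.8, -3.5]
gripper_width: 0.505
gripper_force: 32.7
```

Request:
step_arm(
  plan=[
    [[0,0,0.03,0,0,0,0.035],[0,0,0.06,0,0,0,0.035],[0,0,0.09,0,0,0,0.035],[0,0,0.107,0,0,0,0.035],[0,0,0.107,0,0,0,0.035]],
  ],
)

```text
time: 38.35
eef_pos: [0.5036, -0.3569, 0.0523]
eef_rot: [179.9, -0.2, -178.9]
force: [-0.3, 0.8, -3.5]
gripper_width: 0.505
gripper_force: 32.6
```

Request:
step_arm(
  plan=[
    [[0,0,0.003,0,0,0,0.035],[0,0,0.006,0,0,0,0.035],[0,0,0.009,0,0,0,0.035],[0,0,0.009,0,0,0,0.035]],
  ],
)

```text
time: 38.85
eef_pos: [0.504, -0.3585, 0.0446]
eef_rot: [180.0, -0.0, -179.0]
force: [0.1, 0.5, -2.6]
gripper_width: 0.512
gripper_force: 32.6
```

Request:
step_arm(
  plan=[
    [[0,0,0.002,0,0,0,0.035],[0,0,0.004,0,0,0,0.035],[0,0,0.0055,0,0,0,0.035],[0,0,0.006,0,0,0,0.035],[0,0,0.006,0,0,0,0.035]],
  ],
)

```text
time: 39.48
eef_pos: [0.504, -0.3585, 0.0393]
eef_rot: [-180.0, 0.0, -179.0]
force: [-3.6, 1.4, 4.7]
gripper_width: 0.513
gripper_force: 33.4
```

Request:
step_arm(
  plan=[
    [[0,0,0.0005,0,0,0,0.035],[0,0,0.0005,0,0,0,0.035]],
  ],
)

```text
time: 39.72
eef_pos: [0.504, -0.3584, 0.0393]
eef_rot: [-180.0, 0.0, -179.0]
force: [-4.1, 2.1, 6.4]
gripper_width: 0.508
gripper_force: 33.9
```

Request:
step_arm(
  plan=[
    [[0,0,0,0,0,0,0.052],[0,0,0,0,0,0,0.06],[0,0,0,0,0,0,0.06],[0,0,-0.04,0,0,0,0.06],[0,0,-0.1,0,0,0,0.06]],
  ],
)

```text
time: 40.35
eef_pos: [0.5027, -0.3574, 0.1365]
eef_rot: [179.8, -0.3, -179.0]
force: [1.1, -1.0, -0.2]
gripper_width: 0.7
gripper_force: 0.0
```

Request:
step_arm(
  plan=[
    [[0,0.02,-0.05,0,0,0,0.085],[0,0.06,-0.09,0,0,0,0.085],[0,0.11,-0.12,0,0,0,0.085],[0,0.17,-0.14,0,0,0,0.085],[0,0.23,-0.16,0,0,0,0.085]],
  ],
)

```text
time: 40.98
eef_pos: [0.5001, -0.1284, 0.2985]
eef_rot: [-180.0, 0.1, -179.0]
force: [0.9, 0.3, 0.6]
gripper_width: 0.997
gripper_force: 0.0
```

Request:
step_arm(
  plan=[
    [[0,0.055,0,0,0,0,0.085],[0,0.11,0,0,0,0,0.085],[0,0.165,0,0,0,0,0.085],[0,0.22,0,0,0,0,0.085],[0,0.275,0,0,0,0,0.085]],
  ],
)

```text
time: 41.6
eef_pos: [0.4952, 0.1469, 0.2978]
eef_rot: [180.0, 0.0, -179.0]
force: [0.8, -0.1, -0.3]
gripper_width: 0.996
gripper_force: 0.0
```

Request:
step_arm(
  plan=[
    [[0.005,0.055,0,0,0,-6,0.085],[0.01,0.11,0,0,0,-12,0.085],[0.015,0.165,0,0,0,-18,0.085],[0.02,0.22,0,0,0,-21,0.085],[0.022,0.248,0,0,0,-21,0.085]],
  ],
)

```text
time: 42.22
eef_pos: [0.4681, 0.3956, 0.2969]
eef_rot: [180.0, -0.0, -157.8]
force: [-0.0, -1.0, -0.0]
gripper_width: 0.995
gripper_force: 0.0
```

Request:
step_arm(
  plan=[
    [[0,0,0,0,0,0,0.085],[0,0,0,0,0,0,0.085],[0,0,0,0,0,0,0.085]],
  ],
)

```text
time: 42.6
eef_pos: [0.4694, 0.3915, 0.2979]
eef_rot: [-180.0, 0.0, -158.1]
force: [-0.0, -0.1, -1.1]
gripper_width: 0.997
gripper_force: 0.0
```

```bash
python3 shot.py w14; python3 - <<'E'
from meas import *
for j in jars('w14'): print(j[0].round(4),round(j[1],1),round(j[2],4),round(j[3],4),j[4],j[6].round(1),j[7].round(1));q=j
print([rows([*j[0],.12],j[1]+180) for j in jars('w14') if j[4]>60])
E
```

```text
42.6 [0.4694 0.3915 0.2979] [-1.7999e+02  1.0000e-02 -1.5809e+02] [-0.01 -0.09 -1.1 ]
[0.4342 0.3773] 22.0 0.1093 0.0479 139 [258.  88.] [258. 175.]
[(array([0.038, 0.   , 0.178]), array([-0.01,  0.02, -0.1 ]))]
```

View pics/w14b.png

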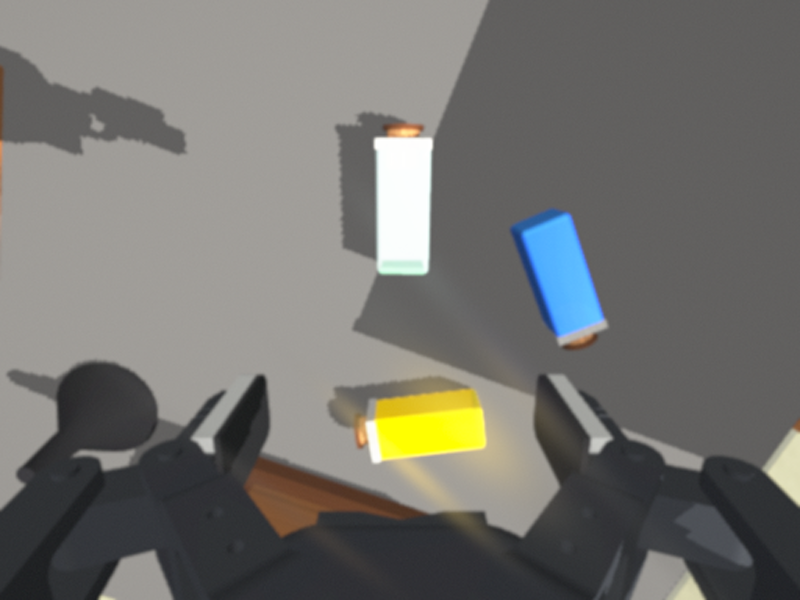

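The picture shows jar B at (403,205), clear glass, stopper at (403,130), in the same place as in w4. The blue and yellow look-alikes are well clear of the fingers. Grasping.

Request:
step_arm(
  newtons=30,
  plan=[
    [[0.02,0.001,0.05,0,0,0,0.07],[0.038,0.001,0.1,0,0,0,0.07],[0.038,0.001,0.15,0,0,0,0.07],[0.038,0.001,0.178,0,0,0,0.07],[0.038,0.001,0.178,0,0,0,0.07]],
  ],
)

```text
time: 43.28
eef_pos: [0.4322, 0.3772, 0.1176]
eef_rot: [-179.9, -0.3, -158.1]
force: [-0.3, -0.2, 0.0]
gripper_width: 0.822
gripper_force: 0.0
```

Request:
step_arm(
  plan=[
    [[0,0,0.03,0,0,0,0.07],[0,0,0.06,0,0,0,0.07],[0,0,0.082,0,0,0,0.07],[0,0,0.09,0,0,0,0.07],[0,0,0.09,0,0,0,0.06]],
  ],
)

```text
time: 43.9
eef_pos: [0.4342, 0.3796, 0.0307]
eef_rot: [180.0, 0.1, -158.0]
force: [0.3, 1.1, -0.4]
gripper_width: 0.703
gripper_force: 0.0
```

Request:
step_arm(
  plan=[
    [[0,0,0,0,0,0,0.05],[0,0,0,0,0,0,0.04],[0,0,0,0,0,0,0.035],[0,0,0,0,0,0,0.035],[0,0,0,0,0,0,0.035]],
  ],
)

```text
time: 44.52
eef_pos: [0.4345, 0.38, 0.0313]
eef_rot: [180.0, 0.2, -158.0]
force: [0.2, -1.7, 7.3]
gripper_width: 0.509
gripper_force: 33.0
```

Request:
step_arm(
  plan=[
    [[0,0,-0.02,0,0,0,0.035],[0,0,-0.05,0,0,0,0.035],[0,0,-0.09,0,0,0,0.035],[0,0,-0.12,0,0,0,0.035],[0,0,-0.12,0,0,0,0.035]],
  ],
)

```text
time: 45.15
eef_pos: [0.4346, 0.3806, 0.152]
eef_rot: [179.9, 0.3, -158.0]
force: [-0.5, 0.6, -2.9]
gripper_width: 0.512
gripper_force: 32.2
```

```bash
python3 -c "
from h import *
print(bot.observe()['eef_pos'],rows([.5815,-.005,.15],-173.4))"
```

```text
[0.43460908 0.38057267 0.15203636] (array([ 0.0083, -0.4125,  0.0012]), array([ 0.15,  0.28, 15.41]))
```

Request:
step_arm(
  plan=[
    [[0.001,-0.05,0,0,0,0,0.035],[0.002,-0.1,0,0,0,0,0.035],[0.003,-0.15,0,0,0,0,0.035],[0.004,-0.2,0,0,0,0,0.035],[0.005,-0.25,0,0,0,0,0.035]],
  ],
)

```text
time: 45.78
eef_pos: [0.5215, 0.1439, 0.1473]
eef_rot: [180.0, -0.2, -158.0]
force: [0.4, 1.3, -3.6]
gripper_width: 0.515
gripper_force: 32.2
```

Request:
step_arm(
  plan=[
    [[0.001,-0.05,0,0,0,5,0.035],[0.002,-0.1,0,0,0,10,0.035],[0.003,-0.14,0,0,0,15.4,0.035],[0.0033,-0.1625,0,0,0,15.4,0.035],[0.0033,-0.1625,0,0,0,15.4,0.035]],
  ],
)

```text
time: 46.4
eef_pos: [0.5798, -0.0073, 0.148]
eef_rot: [180.0, -0.1, -173.5]
force: [-0.0, 0.3, -2.2]
gripper_width: 0.509
gripper_force: 32.2
```

Request:
step_arm(
  plan=[
    [[0,0,0,0,0,0,0.035],[0,0,0,0,0,0,0.035],[0,0,0,0,0,0,0.035]],
  ],
)

```text
time: 46.78
eef_pos: [0.5801, -0.0052, 0.1498]
eef_rot: [180.0, 0.0, -173.3]
force: [-1.1, 0.0, -2.5]
gripper_width: 0.505
gripper_force: 32.2
```

```bash
python3 shot.py w15; python3 chk.py w15 .0313
```

```text
46.775 [ 0.5801 -0.0052  0.1498] [ 179.99    0.   -173.29] [-1.13  0.04 -2.51]
mouth row 150.5 mouth from TCP along x -0.0554 jar origin = TCP + -0.0004
(array([-0.0018, -0.0004,  0.0748]), array([0.  , 0.01, 0.09]))
```

Request:
step_arm(
  plan=[
    [[-0.0018,-0.0002,0.02,0,0,0,0.035],[-0.0018,-0.0002,0.045,0,0,0,0.035],[-0.0018,-0.0002,0.065,0,0,0,0.035],[-0.0018,-0.0002,0.075,0,0,0,0.035],[-0.0018,-0.0002,0.075,0,0,0,0.035]],
  ],
)

```text
time: 47.45
eef_pos: [0.5816, -0.006, 0.0741]
eef_rot: [180.0, -0.1, -173.4]
force: [-0.8, -0.9, -1.6]
gripper_width: 0.51
gripper_force: 32.3
```

Request:
step_arm(
  plan=[
    [[0,0,0.003,0,0,0,0.035],[0,0,0.006,0,0,0,0.035],[0,0.0005,0.009,0,0,0,0.035],[0,0.0005,0.009,0,0,0,0.035]],
  ],
)

```text
time: 47.95
eef_pos: [0.5818, -0.0057, 0.0655]
eef_rot: [180.0, -0.0, -173.4]
force: [-0.4, -0.5, -3.0]
gripper_width: 0.511
gripper_force: 32.3
```

Request:
step_arm(
  plan=[
    [[0,0,0.0015,0,0,0,0.035],[0,0,0.003,0,0,0,0.035],[0,0,0.0043,0,0,0,0.035],[0,0,0.0047,0,0,0,0.035],[0,0,0.0047,0,0,0,0.035]],
  ],
)

```text
time: 48.58
eef_pos: [0.582, -0.0057, 0.0614]
eef_rot: [-180.0, 0.0, -173.4]
force: [-1.9, 0.2, 1.8]
gripper_width: 0.506
gripper_force: 32.7
```

Seated. I release, lift and check.

Request:
step_arm(
  plan=[
    [[0,0,0,0,0,0,0.05],[0,0,0,0,0,0,0.06],[0,0,0,0,0,0,0.07],[0,0,0,0,0,0,0.07],[0,0,-0.02,0,0,0,0.07]],
  ],
)

```text
time: 49.2
eef_pos: [0.5804, -0.0057, 0.0794]
eef_rot: [180.0, -0.2, -173.4]
force: [0.3, -0.5, 0.2]
gripper_width: 0.821
gripper_force: 0.0
```

Request:
step_arm(
  plan=[
    [[0,0,-0.03,0,0,0,0.07],[0,0,-0.07,0,0,0,0.07],[0,0,-0.098,0,0,0,0.07],[0,0,-0.098,0,0,0,0.07],[0,0,-0.098,0,0,0,0.07]],
  ],
)

```text
time: 49.82
eef_pos: [0.5815, -0.0057, 0.1781]
eef_rot: [180.0, -0.1, -173.4]
force: [-0.8, -0.1, -0.7]
gripper_width: 0.816
gripper_force: 0.0
```

```bash
python3 shot.py w16; python3 - <<'E'
from meas import *
im,c=load('w16');g=im[:,257].astype(int);print([ (i,g[i].tolist()) for i in range(92,136,3)])
for j in jars('w16',.074):
    if j[4]>60: print(j[0].round(4),round(j[1],1),round(j[2],4),j[6],j[7])
print(rows([.4945,-.140,.13],-173.4))
E
```

```text
49.825 [ 0.5815 -0.0057  0.1781] [ 1.7999e+02 -7.0000e-02 -1.7340e+02] [-0.77 -0.14 -0.66]
[(92, [221, 226, 227]), (95, [231, 235, 236]), (98, [221, 225, 226]), (101, [129, 147, 176]), (104, [93, 167, 242]), (107, [92, 166, 242]), (110, [62, 111, 172]), (113, [44, 70, 115]), (116, [52, 79, 133]), (119, [108, 168, 235]), (122, [122, 191, 247]), (125, [122, 189, 247]), (128, [147, 165, 189]), (131, [227, 230, 232]), (134, [226, 230, 232])]
[ 0.5792 -0.0031] 6.9 0.1099 [262. 126.] [262. 255.]
(array([ 0.1014, -0.1235,  0.0477]), array([ 0.02, -0.14,  0.01]))
```

Request:
step_arm(
  plan=[
    [[0.03,-0.04,0,0,0,0,0.03],[0.07,-0.08,0.0,0,0,0,0],[0.1014,-0.1235,0.02,0,0,0,0],[0.1014,-0.1235,0.048,0,0,0,0],[0.1014,-0.1235,0.048,0,0,0,0]],
  ],
)

```text
time: 50.5
eef_pos: [0.4924, -0.1399, 0.1278]
eef_rot: [179.8, -0.4, -173.5]
force: [0.3, -0.2, -0.6]
gripper_width: -0.003
gripper_force: 0.0
```

Request:
step_arm(
  plan=[
    [[0,0,0.01,0,0,0,0],[0,0,0.02,0,0,0,0],[0,0,0.03,0,0,0,0],[0,0,0.038,0,0,0,0],[0,0,0.038,0,0,0,0]],
  ],
)

```text
time: 51.12
eef_pos: [0.4956, -0.1399, 0.0928]
eef_rot: [180.0, -0.0, -173.4]
force: [-0.6, -0.2, 2.8]
gripper_width: -0.004
gripper_force: 1.4
```

Request:
step_arm(
  plan=[
    [[0,0,0.005,0,0,0,0],[0,0,0.01,0,0,0,0],[0,0,0.015,0,0,0,0],[0,0,0.019,0,0,0,0],[0,0,0.019,0,0,0,0]],
  ],
)

```text
time: 51.75
eef_pos: [0.4961, -0.1412, 0.0747]
eef_rot: [-179.9, 0.1, -173.4]
force: [-1.1, -3.3, 7.2]
gripper_width: 0.0
gripper_force: 3.4
```

Request:
step_arm(
  plan=[
    [[0,0,0.002,0,0,0,0],[0,0,0.004,0,0,0,0],[0,0,0.006,0,0,0,0],[0,0,0.008,0,0,0,0],[0,0,0.009,0,0,0,0]],
  ],
)

```text
time: 52.38
eef_pos: [0.4961, -0.141, 0.0667]
eef_rot: [-179.9, 0.1, -173.4]
force: [-5.3, -2.2, 19.7]
gripper_width: -0.002
gripper_force: 9.2
```

Request:
step_arm(
  plan=[
    [[0,0,0.001,0,0,0,0],[0,0,0.002,0,0,0,0],[0,0,0.0025,0,0,0,0],[0,0,0.0025,0,0,0,0]],
  ],
)

```text
time: 52.88
eef_pos: [0.4962, -0.141, 0.0663]
eef_rot: [-179.9, 0.2, -173.4]
force: [-7.9, -1.6, 27.8]
gripper_width: -0.001
gripper_force: 13.8
```

On the stop again. Pedal up and back over the bed.

Request:
step_arm(
  plan=[
    [[0,0,-0.012,0,0,0,0],[0,0,-0.03,0,0,0,0],[0,0,-0.06,0,0,0,0],[0,0,-0.1,0,0,0,0.03],[-0.035,0.045,-0.116,0,0,0,0.07]],
  ],
)

```text
time: 53.5
eef_pos: [0.5255, -0.0933, 0.1805]
eef_rot: [-180.0, 0.2, -173.8]
force: [1.6, 0.8, -0.4]
gripper_width: 0.422
gripper_force: 0.0
```

Request:
step_arm(
  plan=[
    [[-0.04,0.045,0,0,0,0,0.07],[-0.0675,0.0785,0,0,0,0,0.07],[-0.0675,0.0785,0,0,0,0,0.07],[-0.0675,0.0785,0,0,0,0,0.07]],
  ],
)

```text
time: 54.0
eef_pos: [0.5823, -0.0056, 0.1775]
eef_rot: [180.0, -0.1, -173.4]
force: [0.5, -0.2, 0.3]
gripper_width: 0.824
gripper_force: 0.0
```

```bash
python3 shot.py w17; python3 - <<'E'
from meas import *
im,c=load('w17');g=im[:,257].astype(int);print([ (i,g[i].tolist()) for i in range(116,140,2)])
print(rows([.5825,-.0055,.0596],-173.4))
E
```

```text
54.0 [ 0.5823 -0.0056  0.1775] [ 1.7998e+02 -1.2000e-01 -1.7337e+02] [ 0.5  -0.25  0.29]
[(116, [92, 167, 242]), (118, [92, 166, 242]), (120, [93, 167, 242]), (122, [75, 135, 213]), (124, [47, 83, 130]), (126, [35, 52, 84]), (128, [50, 76, 127]), (130, [50, 78, 131]), (132, [107, 115, 132]), (134, [210, 216, 219]), (136, [226, 230, 231]), (138, [226, 230, 231])]
(array([-0.0005,  0.0006,  0.1181]), array([ 0.02, -0.1 , -0.03]))
```

Request:
step_arm(
  newtons=30,
  plan=[
    [[0,0.0005,0.04,0,0,0,0.07],[0,0.0005,0.08,0,0,0,0.07],[0,0.0005,0.105,0,0,0,0.07],[0,0.0005,0.118,0,0,0,0.07],[0,0.0005,0.118,0,0,0,0.06]],
  ],
)

```text
time: 54.68
eef_pos: [0.5822, -0.0059, 0.0599]
eef_rot: [180.0, -0.1, -173.5]
force: [0.5, -0.2, 0.7]
gripper_width: 0.702
gripper_force: 0.0
```

Request:
step_arm(
  plan=[
    [[0,0,0,0,0,0,0.05],[0,0,0,0,0,0,0.04],[0,0,0,0,0,0,0.035],[0,0,0,0,0,0,0.035],[0,0,0,0,0,0,0.035]],
  ],
)

```text
time: 55.3
eef_pos: [0.5841, -0.0054, 0.0621]
eef_rot: [-179.9, 0.2, -173.4]
force: [-0.7, -1.7, 6.5]
gripper_width: 0.516
gripper_force: 33.3
```

Request:
step_arm(
  plan=[
    [[0,0,-0.02,0,0,0,0.035],[0,0,-0.05,0,0,0,0.035],[0,0,-0.08,0,0,0,0.035],[0,0,-0.1,0,0,0,0.035],[0,0,-0.1,0,0,0,0.035]],
  ],
)

```text
time: 55.92
eef_pos: [0.5841, -0.0049, 0.1619]
eef_rot: [-180.0, 0.2, -173.4]
force: [-0.7, 0.1, -1.7]
gripper_width: 0.508
gripper_force: 32.4
```

Request:
step_arm(
  plan=[
    [[0.015,-0.048,0,0,0,0,0.035],[0.03,-0.096,0,0,0,0,0.035],[0.045,-0.144,0,0,0,0,0.035],[0.06,-0.192,0,0,0,0,0.035],[0.075,-0.24,0,0,0,0,0.035]],
  ],
)

```text
time: 56.55
eef_pos: [0.5348, -0.2531, 0.1584]
eef_rot: [179.9, -0.1, -173.4]
force: [0.5, 1.0, -2.4]
gripper_width: 0.512
gripper_force: 32.3
```

Request:
step_arm(
  plan=[
    [[0.017,-0.01,0,0,0,2,0.035],[0.0345,-0.021,0,0,0,5.6,0.035],[0.0345,-0.021,0,0,0,5.6,0.035],[0.0345,-0.021,0,0,0,5.6,0.035],[0.0345,-0.021,0,0,0,5.6,0.035]],
  ],
)

```text
time: 57.18
eef_pos: [0.5049, -0.276, 0.1606]
eef_rot: [180.0, 0.0, -178.9]
force: [0.9, 0.9, -2.7]
gripper_width: 0.51
gripper_force: 32.5
```

```bash
python3 shot.py w18
```

```text
57.175 [ 0.5049 -0.276   0.1606] [ 1.800e+02  3.000e-02 -1.789e+02] [ 0.94  0.9  -2.69]
```

View pics/w18b.png

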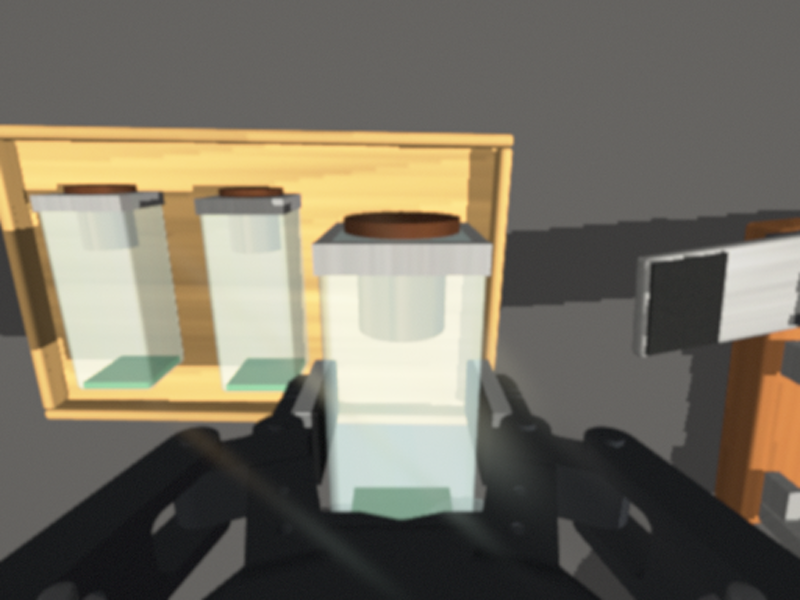

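Two jars lie flat in the tray, stoppers home. The third is held above the free slot; I check its clearance to the right wall (outer edge at (507,250)).

```bash
python3 -c "
from meas import *
im,c=load('w18')
print(onz(c,np.array([(513,137),(507,250),(498,250),(305,300),(303,370)])/1.5625,.024).round(4))"
```

```text
[[ 0.4179 -0.2189  0.024 ]
 [ 0.4794 -0.2169  0.024 ]
 [ 0.4795 -0.2221  0.024 ]
 [ 0.5119 -0.3347  0.024 ]
 [ 0.5576 -0.3378  0.024 ]]
```

Request:
step_arm(
  plan=[
    [[0,-0.002,0.03,0,0,0,0.035],[0,-0.002,0.06,0,0,0,0.035],[0,-0.002,0.09,0,0,0,0.035],[0,-0.002,0.107,0,0,0,0.035],[0,-0.002,0.108,0,0,0,0.035]],
  ],
)

```text
time: 57.85
eef_pos: [0.5037, -0.2782, 0.0513]
eef_rot: [179.9, -0.1, -179.0]
force: [-0.5, -0.2, -2.2]
gripper_width: 0.511
gripper_force: 32.4
```

Request:
step_arm(
  plan=[
    [[0,0,0.003,0,0,0,0.035],[0,0,0.006,0,0,0,0.035],[0,0,0.009,0,0,0,0.035],[0,0,0.009,0,0,0,0.035]],
  ],
)

```text
time: 58.35
eef_pos: [0.5042, -0.279, 0.0435]
eef_rot: [-180.0, 0.0, -179.0]
force: [-1.1, 0.2, -2.4]
gripper_width: 0.509
gripper_force: 32.4
```

Request:
step_arm(
  plan=[
    [[0,0,0.0015,0,0,0,0.035],[0,0,0.003,0,0,0,0.035],[0,0,0.004,0,0,0,0.035],[0,0,0.004,0,0,0,0.035],[0,0,0.004,0,0,0,0.035]],
  ],
)

```text
time: 58.98
eef_pos: [0.5043, -0.279, 0.0395]
eef_rot: [180.0, -0.0, -179.0]
force: [0.4, -0.3, -2.5]
gripper_width: 0.513
gripper_force: 32.5
```

Request:
step_arm(
  plan=[
    [[0,0,0.0005,0,0,0,0.035],[0,0,0.001,0,0,0,0.035],[0,0,0.0012,0,0,0,0.035],[0,0,0.0012,0,0,0,0.035]],
  ],
)

```text
time: 59.48
eef_pos: [0.5043, -0.279, 0.0391]
eef_rot: [-180.0, 0.0, -179.0]
force: [-2.6, 0.9, 4.4]
gripper_width: 0.51
gripper_force: 33.5
```

Request:
step_arm(
  plan=[
    [[0,0,0,0,0,0,0.05],[0,0,0,0,0,0,0.057],[0,0,0,0,0,0,0.057],[0,0,-0.04,0,0,0,0.057],[0,0,-0.1,0,0,0,0.057]],
  ],
)

```text
time: 60.1
eef_pos: [0.5027, -0.2781, 0.1369]
eef_rot: [179.8, -0.3, -179.0]
force: [1.6, -0.4, 0.2]
gripper_width: 0.668
gripper_force: 0.0
```

Request:
step_arm(
  plan=[
    [[0.02,0.02,-0.05,0,0,0,0.06],[0.06,0.06,-0.1,0,0,0,0.06],[0.1,0.11,-0.15,0,0,0,0.06],[0.14,0.15,-0.16,0,0,0,0.06],[0.14,0.15,-0.16,0,0,0,0.06]],
  ],
)

```text
time: 60.72
eef_pos: [0.3602, -0.13, 0.3001]
eef_rot: [-180.0, 0.2, -178.9]
force: [0.6, -0.4, 0.5]
gripper_width: 0.697
gripper_force: 0.0
```

```bash
python3 - <<'E'
from h import *
s=bot.observe();print(s['eef_pos'],s['force'])
a=bot.capture('top')[:,:,::-1];b=bot.capture('side')[:,:,::-1]
A=cv2.resize(a[135:270,100:460],(800,300),interpolation=cv2.INTER_CUBIC);B=cv2.resize(b[140:384,150:384+60],(360,300),interpolation=cv2.INTER_CUBIC)
o=np.zeros((600,800,3),np.uint8);o[:300]=A;o[300:,:360]=B;cv2.imwrite('pics/fin.png',o)
E
```

```text
[ 0.36021299 -0.13001006  0.30008544] [ 0.64971615 -0.41016927  0.49190391]
```

View pics/fin.png

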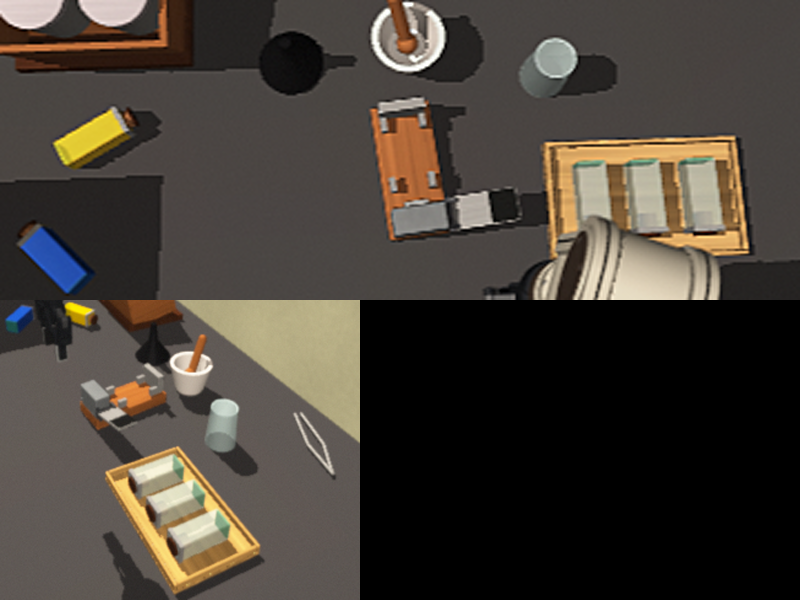

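All three jars lie flat in the tray, at (592,195), (648,195) and (702,195). The press is empty with its pedal up, the bystanders and look-alikes are where they were, and the robot is clear. Handing in.

```bash
python3 -c "
from rig import bot
print(bot.finish_job())"
```

```text
the job is handed in; nothing more can be done
None
```

The job is handed in: all three clear jars had their stoppers pressed fully home and now lie flat in the tray, with grip at about 34 N at most and the tumbler, mortar and funnel untouched.

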